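Clamp a drilled block with a slanted edge-clamp screw and T-handled hex key

TASK

Clamp the drilled aluminium block in the edge-clamp fixture: set it flat on the fixture's plate, one long side flush against the fixed stop and centred on it, then push the larger T-handled hex key fully home in the socket of the slanted clamp screw and only after that turn it clockwise until the jaw holds the block tight. Leave the key standing fully home in the screw, ready for releasing the block later, and leave the smaller key and the other things on the table where they are.

Things in the scene. Friction and masses are not known exactly. Their poses are not given: they have to be found in the camera images.
- block_centre (a point): Centre of the bare aluminium block, 30 (its x) x 45 (y) x 30 mm (z, up), with two small holes in its top; loose, 0.1 to 0.2 kg. It starts on the table right of the fixture. The point is half-way up, 15 mm above its underside. Grasp it across its 45 mm length, so that both long (45 x 30 mm) faces stay free.
- fixture: Aluminium plate 150 (x) x 78 (y) x 12 mm, fixed to the table; origin: centre of its underside, z up. Its x runs from the dark wedge-shaped clamp body on the robot's side (42 mm wide, x = -68 to -7 mm) to the fixed stop at the far end. The wedge's top edge is 53 mm above the table; its sloping top face, with the clamp screw in it, falls towards the robot.
- stop_face (a point): Point in the upright working face of the fixed stop, 15 mm above the plate's top (27 mm above the table); same axes as the fixture. The stop is a bare block 40 mm wide (y) and 14 mm thick, its top 30 mm over the plate; its face looks to -x, to the clamp. A block that is flush and centred has its centre 15 mm from this point along -x, with y = z = 0 in this frame.
- jaw: Steel jaw of the clamp, 40 mm wide, 18 mm high; origin at the plate's top in the middle of its face, which looks to +x of the fixture, at the stop. Screw at 0: 34.4 mm from the stop, so a flush block has 4.4 mm to spare. The screw closes it 4.2 mm a radian; it meets a flush block at about 1.05 rad, then presses with 2.5 N and, being sprung, 2 N more per 0.1 rad.
- clamp_screw (a joint): Angle of the clamp screw, a quarter-turn cam spindle, rad. It grows, and the jaw closes, when the screw is turned clockwise as seen looking down into the socket. It starts between 0 and 0.15, stays where it is left (friction 0.06 N m) and has a stop at 1.5. It holds a flush block tight from about 1.2 to the stop (about 0.1 N m to turn).
- socket_mouth (a point): Centre of the mouth of the clamp screw's hexagon socket, 2 mm below the sloping face, inside a round steel bush. z points out along the screw's axis, which leans 30 degrees from vertical, its top towards the robot (-x of the fixture). Tightening is a negative turn about z. Socket: 10.7 mm across flats, 14 mm deep, countersunk; two corners lie on this x axis, which turns with the screw.
- socket_floor (a point): Centre of the socket's floor, 14 mm below socket_mouth along the screw's axis; same axes as socket_mouth. The tip of a key that is fully home rests here.
- big_key_handle (a point): Centre of the handle of the larger T-handled hex key (0.09 kg): a black bar 84 mm long (its x), 16 x 16 mm thick. Its z runs from the tip up to the handle. Steel hexagon shank, 10 mm across flats, two corners in line with the bar. It enters the socket when its x and the socket's x differ by a multiple of 60 degrees about the common z (play: 6 degrees). It starts upright in the stand.
- big_key_tip (a point): End of the shank of the larger key, on its axis, 103 mm from the middle of the handle; same axes as big_key_handle. The shank is tapered over the last 2 mm. At the start the tip stands in the stand's hole, 44 mm below the stand's top and 6 mm above the table.
- key_stand: Grey plastic bench stand 104 (x) x 44 (y) x 50 mm high, fixed to the table left of the fixture; origin: centre of its underside. The larger key stands in the hole at x = -32 mm (the end nearer the robot), the smaller in the one at x = +32 mm.
- small_key_handle (a point): Centre of the handle of the smaller T-handled hex key (bar 60 x 12 x 12 mm, shank 6 mm across flats), which stays in its hole of the key stand; 88 mm below this point is its tip.
- screw_tub: Small round white tub with screws, 60 mm across and 34 mm high; a bystander. Origin: centre of its underside.
- clamp_fork: Slotted black clamping fork with a screw, 25 x 64 x 15 mm; a bystander. Origin: centre of its underside.
- lens_tube: Short black lens tube, 31 mm across and 18 mm high; a bystander. Origin: centre of its underside.

How it is judged:
By the outcome, as a careful person would: the job done as asked, in the order asked, and still so for the second after the job is handed in, with the robot touching nothing.
It also fails if it takes over 59 s, if anything falls off the work surface, if the arm or the gripper's body presses on something with over 40 N, if the wrist force passes 120 N, or if a joint passes its speed limit or range.

ROBOT

A 6-joint arm with a two-finger parallel gripper is mounted at the origin on a cart in front of the work surface, level with it; the furniture and walls round the work are solid. World frame = base frame: x ahead of the robot, y to its left, z up, the work surface at z = 0. Lengths are in mm, angles in rad, forces in N, time in s.
With the tool pointing down it reaches from about 400 to 925 mm from the base axis. Payload 3.4 kg.
Tool frame: the origin (TCP) lies at the very end of the fingers, on their centre line; the grasp point (between the pads) lies 19 mm behind it (bot.tcp_to_grasp is the distance from the TCP to the grasp point, in mm); z points along the fingers, y is the line along which they close (so a half turn about z gives the same grasp; the last joint's range is limited). The gripper opens to 85 mm and grips with 20 to 120 N. Pads are 22 mm wide; open, the fingers measure 114 mm over their backs; the gripper's body (76 mm by 85 mm) begins 54 mm behind the grasp point. The pads swing forward as they close: fully open they stand 13 mm farther back than shut.
Start: joints at [1.262, 0.307, 1.506, -0, 1.328, -0.073], TCP at [133.796, 559.222, 231.305] pointing down, gripper open.
Joint ranges: [-3.12, 3.12], [-1.05, 2.28], [0.14, 2.33], [-1.42, 4.57], [0.1, 2.73], [-2.68, 2.68]. Speed limits (rad/s): [2.57, 2.57, 3.14, 3.14, 3.14, 3.14].

INTERFACE

Orientations are given as a unit quaternion [w, x, y, z].
In Python, from rig import bot gives the robot as it stands.
- The arm moves only by the tool move_arm, never from a script. Its argument "targets" is a list of rows, each an object with "linear": the shift along the tool's x, y, z in m, a list of three; "twist": the turn, a rotation vector about the tool's x, y, z in rad, a list of three. A call has 1 to 20 rows; each row shifts and turns the commanded pose from where the row before left it, along the tool's axes as they then stand; what a row does not reach is not made up. A row lasts 1/12 s, in which the tool goes at most 41.7 mm and 7.16 degrees, less where a joint would pass 70% of its speed; a pose out of reach is approached as far as the arm can. A call with a gripper value outside its range is refused whole. "fingers" is the gripper command: -1 is fully open, 1 is shut, values between are in proportion, set as the call begins (left out, the last holds). The fingers move at their own pace and stop on an object; the grip force is fixed at half the most. Time passes only in rows, so rows that do not move let the fingers close. It gives the time, the measured TCP pose, the force, the opening and the grip force at its end, in the units of the state.
- bot.state(): the state, without advancing time (a new reading comes with each control period).
- bot.snapshot(name): name is "side" or "top"; returns a dict with "img" (384x512x3 uint8, red, green, blue), "K" (3x3 intrinsics, pixels), "eye" and "orientation" of the camera in the world. Camera axes: x right, y down, z forward; pixel columns grow to the right and rows downward; lengths in mm; the calibration is good to about 2 mm. A picture is of the moment at which its call begins. There is no depth.
- bot.hand_in(): hands the job in; it is judged then, once.
Trained networks look in the newest picture that a camera, given by its name, has taken for a name from the list of things; names that differ only in an ending like _2 or _b are one class to them, and where a whole thing is asked for, a point or a joint stands for the part that bears it (a point fixed in the world has none). Each returns a list of dicts, best first, with "confidence" (0 to 1); they miss things now and then, are a little off and sometimes report something else, mostly with a low value. They report only what shows in the picture. A call takes as long as a camera call.
- bot.look_for(name, camera): "position" ([column, row] in pixels, amid what is visible of it).
- bot.spot_point(name, camera): "position" ([column, row] in pixels: a listed point, or the origin of a listed thing).
The state is a dict: "time": time; "joints": joint angles; "joint_vel": joint speeds; "effort": joint torques, N m; "tool_pos": TCP position; "tool_rot": TCP orientation; "ft_force": force on the tool from outside, world axes, zero at the start; "torque": the same for the moment, N m; "width": finger opening in mm; "finger_force": force on a finger pad.
Only numpy, scipy, OpenCV 4.12 (cv2) and the standard library are available. Lean on these libraries where they do the work, as an engineer would, in place of code of your own. Each camera call takes 0.05 s, during which the arm holds its last target. There are 200 camera calls.

## Working session

There is one attempt and no reset: what is moved stays moved. The work goes in short steps, Python scripts to look and compute and a tool call to move; the robot and the scene stay as the last step left them, time stands still between calls to the robot, and variables do not carry over. Pictures are saved under pics/ and viewed, at most 10 in all, crops included, and the job is handed in when it is done.

Besides the shell and the picture viewer there is one more tool, called in YAML: its name, and indented under it one key for each argument. move_arm: Moves the arm, as the interface text tells. Its arguments: {"type":"object","properties":{"targets":{"type":"array","items":{"type":"object","properties":{"linear":{"type":"array","items":{"type":"number"}},"twist":{"type":"array","items":{"type":"number"}}}}},"fingers":{"type":"number"}},"required":["targets"]}

```bash
mkdir -p pics; ls; cat > h.py <<'E'
import numpy as np, cv2
from scipy.spatial.transform import Rotation as R
from scipy.optimize import least_squares
from rig import bot
def rot(q): return R.from_quat([q[1],q[2],q[3],q[0]])
def ray(s,px):
    d=np.linalg.inv(np.array(s["K"]))@[px[0],px[1],1]; d=rot(s["orientation"]).apply(d)
    return np.array(s["eye"],float),d/np.linalg.norm(d)
def proj(s,P):
    p=rot(s["orientation"]).inv().apply(np.atleast_2d(P)-np.array(s["eye"])); q=p@np.array(s["K"]).T
    return q[:,:2]/q[:,2:]
def onz(s,px,z):
    e,d=ray(s,px); return e+d*(z-e[2])/d[2]
def tri(rays):
    A=sum(np.eye(3)-np.outer(d,d) for e,d in rays); b=sum((np.eye(3)-np.outer(d,d))@e for e,d in rays)
    P=np.linalg.solve(A,b); return P,[round(float(np.linalg.norm(np.cross(P-e,d))),1) for e,d in rays]
E
cat > look.py <<'E'
from h import *
S={c:bot.snapshot(c) for c in("side","top")}
for c in S: cv2.imwrite(f"pics/{c}0.png",S[c]["img"][:,:,::-1]); print(c,np.round(S[c]["eye"]),np.round(S[c]["orientation"],3),np.round(np.array(S[c]["K"])[0],1))
for n in "block_centre fixture stop_face jaw socket_mouth big_key_handle big_key_tip key_stand small_key_handle screw_tub clamp_fork lens_tube".split():
    r={}
    for c in S:
        l=bot.spot_point(n,c)[:2]; r[c]=l
    o=[(c,[(np.round(x["position"],1).tolist(),round(x["confidence"],2)) for x in r[c]]) for c in r]
    t=tri([ray(S[c],r[c][0]["position"]) for c in S]) if all(r.values()) else None
    print(n,o,t and (np.round(t[0],1),t[1]))
E
python3 look.py
```

```text
pics
side [503. 689. 560.] [ 0.02  -0.04   0.882 -0.469] [412.4   0.  255.9]
top [ 418.    2. 1030.] [-0.071  0.705 -0.703  0.062] [429.9   0.  257. ]
block_centre [('side', [([283.0, 196.0], 0.83), ([298.4, 171.4], 0.52)]), ('top', [([312.4, 234.9], 0.72), ([306.6, 157.6], 0.63)])] (array([ 510.4, -115.5,    7.7]), [0.2, 0.2])
fixture [('side', [([251.7, 238.2], 0.86), ([266.2, 228.8], 0.17)]), ('top', [([250.4, 211.2], 0.73)])] (array([569.2,  32.3,  -1.9]), [0.7, 0.7])
stop_face [('side', []), ('top', [([243.4, 192.7], 0.61)])] None
jaw [('side', [([243.2, 237.4], 0.49)]), ('top', [([247.5, 203.2], 0.49), ([249.9, 225.2], 0.35)])] (array([586.9,  39.2,   4.9]), [0.1, 0.1])
socket_mouth [('side', [([269.5, 224.4], 0.53)]), ('top', [([250.6, 224.9], 0.6)])] (array([532.2,  30.4,  35.9]), [1.4, 1.4])
big_key_handle [('side', [([259.8, 277.6], 0.59)]), ('top', [([152.6, 219.6], 0.54)])] (array([535.5, 242.6, 100.7]), [0.9, 0.9])
big_key_tip [('side', []), ('top', [([247.0, 188.9], 0.61), ([246.6, 211.9], 0.2)])] None
key_stand [('side', [([243.1, 322.8], 0.91), ([268.7, 223.9], 0.48)]), ('top', [([160.9, 211.3], 0.94)])] (array([565. , 249.2,   1.1]), [2.3, 2.3])
small_key_handle [('side', [([220.0, 281.9], 0.73)]), ('top', [([150.6, 195.0], 0.66)])] (array([593.4, 251.5,  94.6]), [3.1, 3.1])
screw_tub [('side', [([203.7, 196.5], 0.82)]), ('top', [([305.5, 159.6], 0.66)])] (array([ 697.2, -102.8,    2.7]), [0.7, 0.7])
clamp_fork [('side', [([195.8, 299.3], 0.61), ([241.3, 321.0], 0.36)]), ('top', [([178.2, 179.4], 0.51)])] (array([648.1, 209.9,   3.4]), [2.0, 2.0])
lens_tube [('side', [([299.6, 171.6], 0.65)]), ('top', [([371.8, 247.4], 0.55)])] (array([ 476.6, -257.8,   -7.8]), [6.0, 6.0])
```

```bash
python3 - <<'E'
import cv2
a=cv2.imread("pics/top0.png")[150:270,120:400]; cv2.imwrite("pics/v1.png",cv2.resize(a,None,fx=2.85,fy=2.85,interpolation=cv2.INTER_CUBIC))
b=cv2.imread("pics/side0.png")[150:350,170:340]; cv2.imwrite("pics/v2.png",cv2.resize(b,None,fx=3,fy=3,interpolation=cv2.INTER_CUBIC))
E
```

```text
(no output)
```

View pics/v1.png

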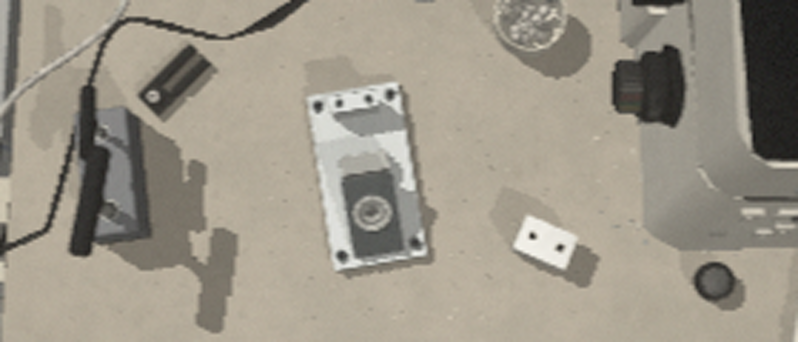

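View pics/v2.png

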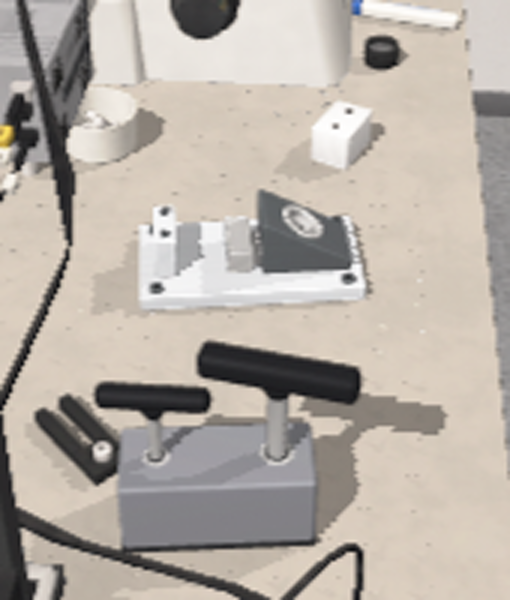

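The top view shows the fixture (ring of the screw at about px (250,224)), the block at (311,235), and the key stand on the left with the big bar running almost along world x. The side view confirms the same layout. Next I refine the poses by fitting model edges to the image gradients.

```bash
cat > fit.py <<'E'
from h import *
def box(lx,ly,z0,z1):
    c=[(-lx/2,-ly/2),(lx/2,-ly/2),(lx/2,ly/2),(-lx/2,ly/2)]
    F=[((*c[i],z1),(*c[(i+1)%4],z1)) for i in range(4)]
    return F
def dirgrad(img,sig=1.0):
    g=cv2.GaussianBlur(img.astype(np.float32).mean(2),(0,0),sig)
    return cv2.Sobel(g,cv2.CV_32F,1,0,ksize=3),cv2.Sobel(g,cv2.CV_32F,0,1,ksize=3)
def samp(a,p): return cv2.remap(a,p[:,0].astype(np.float32)[None],p[:,1].astype(np.float32)[None],cv2.INTER_CUBIC)[0]
def fit(snaps,segs,p0,rng=6,it=12,z=None,n=25):
    """p=(x,y,yaw); segs in object frame; edge search along the normals, robust fit"""
    p=np.array(p0,float); G=[dirgrad(s["img"]) for s in snaps]
    def world(p,P): c,s=np.cos(p[2]),np.sin(p[2]); return np.c_[c*P[:,0]-s*P[:,1]+p[0],s*P[:,0]+c*P[:,1]+p[1],P[:,2]]
    for k in range(it):
        r=max(2.0,rng*(1-k/it)); obs=[]
        for s,(gx,gy) in zip(snaps,G):
            for a,b in segs:
                a,b=np.array(a,float),np.array(b,float)
                P=a+np.linspace(.08,.92,n)[:,None]*(b-a); q=proj(s,world(p,P))
                t=q[-1]-q[0]; 
                if np.linalg.norm(t)<4: continue
                t/=np.linalg.norm(t); nn=np.array([-t[1],t[0]]); o=np.arange(-r,r+.01,.25)
                prof=np.array([samp(gx,q+d*nn)*nn[0]+samp(gy,q+d*nn)*nn[1] for d in o])
                w=np.abs(prof); j=w.argmax(0)
                ok=w.max(0)>15
                for i in np.where(ok)[0]: obs.append((s,P[i],q[i]+o[j[i]]*nn,nn))
        def res(pp):
            out=[]
            for s in snaps:
                O=[o for o in obs if o[0] is s]
                if O: out.append((((proj(s,world(pp,np.array([o[1] for o in O])))-np.array([o[2] for o in O]))*np.array([o[3] for o in O])).sum(1)))
            return np.concatenate(out)
        p=least_squares(res,p,loss="soft_l1",f_scale=.4,x_scale=[1,1,.02]).x
    return p,float(np.median(np.abs(res(p)))),len(obs)
MODELS={"fixture":box(150,78,0,12),"block":box(30,45,0,30),"stand":box(104,44,0,50)}
E
cat > m1.py <<'E'
from fit import *
S={c:bot.snapshot(c) for c in("side","top")}
import pickle; pickle.dump(S,open("S0.pkl","wb"))
P0={"fixture":(569,32,.15),"block":(511,-115,-.45),"stand":(565,249,.1)}
for n in P0:
    for cs in(["top"],["side"],["top","side"]):
        p,e,k=fit([S[c] for c in cs],MODELS[n],P0[n]); print(n,cs,np.round(p,3),round(e,2),k)
E
python3 m1.py
```

```text
fixture ['top'] [5.67598e+02 3.73560e+01 1.72000e-01] 0.26 100
fixture ['side'] [5.70087e+02 3.14940e+01 4.42000e-01] 1.37 98
fixture ['top', 'side'] [5.68489e+02 3.80360e+01 1.76000e-01] 0.52 199
block ['top'] [ 5.09630e+02 -1.09947e+02 -4.11000e-01] 0.01 100
block ['side'] [ 5.08184e+02 -1.12631e+02 -4.12000e-01] 0.26 100
block ['top', 'side'] [ 5.09509e+02 -1.09986e+02 -4.00000e-01] 0.25 200
stand ['top'] [ 5.57185e+02  2.45931e+02 -1.10000e-02] 0.99 95
stand ['side'] [5.66172e+02 2.48222e+02 1.41000e-01] 0.49 98
stand ['top', 'side'] [5.65687e+02 2.48448e+02 1.12000e-01] 0.46 195
```

```bash
cat > m2.py <<'E'
from fit import *
import pickle; S=pickle.load(open("S0.pkl","rb"))
P={"fixture":(568.5,36,.175),"block":(509.5,-110.5,-.405),"stand":(565.7,248.4,.125)}
B=[]
for n in P:
    for cs in(["top"],["side"],["top","side"]):
        p,e,k=fit([S[c] for c in cs],MODELS[n],P[n],rng=3.5); print(n,cs,np.round(p,3),round(e,2),k)
    P[n]=p
def W(p,q): c,s=np.cos(p[2]),np.sin(p[2]); q=np.atleast_2d(q); return np.c_[c*q[:,0]-s*q[:,1]+p[0],s*q[:,0]+c*q[:,1]+p[1],q[:,2]]
wedge=[((-7,-21,53),(-7,21,53)),((-7,-21,53),(-68,-21,17.8)),((-7,21,53),(-68,21,17.8)),((-68,-21,17.8),(-68,21,17.8))]
ims=[]
for c,(x0,x1,y0,y1,f) in {"top":(140,340,165,265,4),"side":(190,310,160,340,3.3)}.items():
    im=cv2.resize(S[c]["img"][y0:y1,x0:x1,::-1],None,fx=f,fy=f,interpolation=cv2.INTER_CUBIC)
    for n,g in list(MODELS.items())+[("wedge",wedge)]:
        for a,b in g:
            q=(proj(S[c],W(P["fixture" if n=="wedge" else n],[a,b]))+.5-[x0,y0])*f
            cv2.line(im,*[tuple(int(v) for v in z) for z in q],(0,0,255) if n!="wedge" else (0,255,0),1)
    cv2.imwrite(f"pics/o_{c}.png",im)
E
python3 m2.py
```

```text
fixture ['top'] [5.67725e+02 3.74950e+01 1.77000e-01] 0.25 100
fixture ['side'] [5.67898e+02 4.32960e+01 1.34000e-01] 0.97 100
fixture ['top', 'side'] [5.68461e+02 3.80350e+01 1.77000e-01] 0.5 199
block ['top'] [ 5.09686e+02 -1.09823e+02 -4.12000e-01] 0.08 100
block ['side'] [ 5.08198e+02 -1.12578e+02 -4.08000e-01] 0.26 100
block ['top', 'side'] [ 5.09507e+02 -1.09999e+02 -4.02000e-01] 0.25 200
stand ['top'] [ 5.65151e+02  2.45546e+02 -2.10000e-02] 0.51 92
stand ['side'] [5.66209e+02 2.48324e+02 1.35000e-01] 0.38 98
stand ['top', 'side'] [5.65677e+02 2.48530e+02 1.14000e-01] 0.5 195
```

View pics/o_top.png

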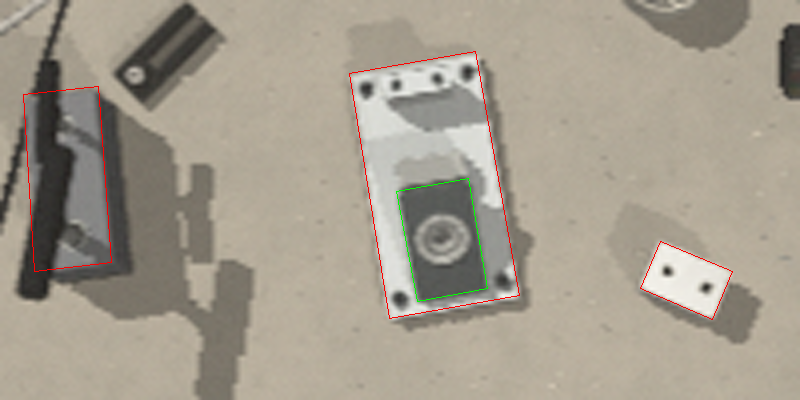

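View pics/o_side.png

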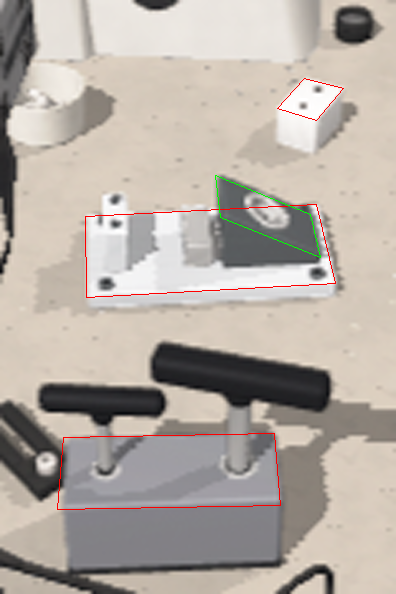

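```bash
cat > m3.py <<'E'
from fit import *
import pickle; S=pickle.load(open("S0.pkl","rb"))
fx=np.array([568.4,37.8,.177]); c,s=np.cos(fx[2]),np.sin(fx[2])
Rf=R.from_rotvec([0,0,fx[2]])
def toF(P): return Rf.inv().apply(np.asarray(P)-[fx[0],fx[1],0])
n=np.array([-.5,0,np.sqrt(3)/2]); p0=np.array([-7,0,53.])
for cam,px in(("top",(249.9,224.2)),("top",(250.6,224.9)),("side",(270.4,223.1)),("side",(269.5,224.4))):
    for dep in (0,2):
        e,d=ray(S[cam],px); e=toF(e); d=Rf.inv().apply(d)
        t=((p0-dep*n-e)@n)/(d@n); print(cam,dep,np.round(e+t*d,1))
for cam,a,b,o,f in(("top",(62,148),(33,298),(140,165),4),("side",(153,361),(329,390),(190,160),3.3)):
    A,B=[onz(S[cam],np.array(q)/f+o-.5,109) for q in(a,b)]
    print(cam,np.round((A+B)/2,1),"len",np.linalg.norm(A-B),"yaw",np.arctan2(*(A-B)[1::-1]))
# dark-bar silhouettes
for cam,(x0,x1,y0,y1) in {"side":(234,294,258,290),"top":(140,165,195,245)}.items():
    g=S[cam]["img"][y0:y1,x0:x1].max(2)<45; k,l,st,ce=cv2.connectedComponentsWithStats(g.astype(np.uint8))
    for i in range(1,k):
        if st[i,4]>60:
            m=cv2.minAreaRect(np.argwhere(l==i)[:,::-1].astype(np.float32)); bp=cv2.boxPoints(m)+[x0,y0]
            print(cam,st[i],np.round(ce[i]+[x0,y0],1),np.round(bp,1).tolist())
q=R.from_euler('z',.114).apply([-32,0,50])+[565.7,248.5,0]; print("hole",q,proj(S["top"],q),proj(S["side"],q))
print(bot.state())
E
python3 m3.py
```

```text
top 0 [-36.4   0.7  36. ]
top 2 [-36.1   0.7  33.9]
top 0 [-38.2  -0.6  35. ]
top 2 [-37.9  -0.6  32.9]
side 0 [-38.   -6.6  35.1]
side 2 [-38.5  -9.8  32.5]
side 0 [-35.5  -0.6  36.6]
side 2 [-35.9  -3.8  34. ]
top [532.4 243.  109. ] len 82.38832192172289 yaw -0.1416754248881015
side [532.9 241.1 109. ] len 82.48210658278546 yaw -0.13201018378853183
side [  2   7  54  19 454] [263.4 274.5] [[234.7, 277.6], [237.1, 263.8], [290.0, 273.1], [287.6, 286.8]]
hole [533.9077109  244.85989644  50.        ] [[157.1543823  222.65138746]] [[260.9981557  301.63840648]]
{'time': 1.4, 'joints': array([ 1.26250344e+00,  3.06814076e-01,  1.50640047e+00, -2.89792504e-06,
        1.32839385e+00, -7.34966390e-02]), 'joint_vel': array([-3.95342552e-04, -3.62269110e-04, -6.63449751e-04, -1.47257782e-03,
       -4.50789451e-05,  2.37965914e-03]), 'effort': array([ 6.61166760e-04, -4.57488513e+01, -2.52327651e+01, -1.46493949e-05,
        9.73070419e-04, -2.26706777e-05]), 'tool_pos': array([133.79613795, 559.22496303, 231.29665257]), 'tool_rot': array([-1.11688122e-07,  1.17128294e-01,  9.93116792e-01, -7.99134335e-06]), 'ft_force': array([-0.4568355 , -0.13737363, -0.9650832 ]), 'torque': array([-0.02121006, -0.00157115,  0.01377593]), 'finger_force': 0.0, 'width': 85.60804638909802}
```

```bash
cat > go.py <<'E'
from h import *
def go(P,Rt,frm=None):
    """print the shift (mm, in present tool axes) and then the turn (tool axes) to world pose P,Rt"""
    s=bot.state(); p,r=(np.array(s["tool_pos"]),rot(s["tool_rot"])) if frm is None else frm
    l=r.inv().apply(np.array(P)-p); w=(r.inv()*Rt).as_rotvec()
    print("lin",np.round(l,1),"turn",np.round(w,3),"rows",int(np.ceil(np.linalg.norm(l)/41.7)),int(np.ceil(np.linalg.norm(w)/.125)))
    return np.array(P),Rt
def down(phi): # tool z down, tool y at world angle phi
    y=np.array([np.cos(phi),np.sin(phi),0]); z=np.array([0,0,-1.]); return R.from_matrix(np.c_[np.cross(y,z),y,z])
E
python3 - <<'E'
from go import *
s=bot.state(); r=rot(s["tool_rot"])
a=go([400,250,200],r); a=go([509.3,-110.5,120],r,a); a=go([509.3,-110.5,120],down(1.166),a); a=go([509.3,-110.5,2],down(1.166),a); print(bot.tcp_to_grasp)
E
```

```text
lin [-330.8 -238.8   31.3] turn [0. 0. 0.] rows 10 0
lin [-190.2 -325.2   80. ] turn [0. 0. 0.] rows 10 0
lin [0. 0. 0.] turn [-0.    0.    0.17] rows 0 2
lin [  0.   0. 118.] turn [0. 0. 0.] rows 3 0
18.700000000000003
```

move_arm:
  targets:
    - {"linear": [-0.03,-0.0217,0.0028]}
    - {"linear": [-0.03,-0.0217,0.0028]}
    - {"linear": [-0.03,-0.0217,0.0028]}
    - {"linear": [-0.03,-0.0217,0.0028]}
    - {"linear": [-0.03,-0.0217,0.0028]}
    - {"linear": [-0.03,-0.0217,0.0028]}
    - {"linear": [-0.03,-0.0217,0.0028]}
    - {"linear": [-0.03,-0.0217,0.0028]}
    - {"linear": [-0.03,-0.0217,0.0028]}
    - {"linear": [-0.03,-0.0217,0.0028]}
    - {"linear": [-0.03,-0.0217,0.0028]}
  fingers: -1

```text
$.targets[0]: bad value
```

move_arm:
  targets:
    - {"linear": [-0.0173,-0.0296,0.0073]}
    - {"linear": [-0.0173,-0.0296,0.0073]}
    - {"linear": [-0.0173,-0.0296,0.0073]}
    - {"linear": [-0.0173,-0.0296,0.0073]}
    - {"linear": [-0.0173,-0.0296,0.0073]}
    - {"linear": [-0.0173,-0.0296,0.0073]}
    - {"linear": [-0.0173,-0.0296,0.0073]}
    - {"linear": [-0.0173,-0.0296,0.0073]}
    - {"linear": [-0.0173,-0.0296,0.0073]}
    - {"linear": [-0.0173,-0.0296,0.0073]}
    - {"linear": [-0.0173,-0.0296,0.0073]}
    - {"twist": [0,0,0.085]}
    - {"twist": [0,0,0.085]}

```text
$.targets[0]: bad value
```

```bash
python3 - <<'E'
from go import *
print(bot.state()["joints"]);go([509.3,-110.5,2],down(1.166))
E
```

```text
[ 1.26250344e+00  3.06814076e-01  1.50640047e+00 -2.89792504e-06
  1.32839385e+00 -7.34966390e-02]
lin [-521.  -564.   229.3] turn [-0.    0.    0.17] rows 20 2
```

Each row needs both fields.

move_arm:
  targets:
    - {"linear": [-0.03,-0.0217,0.0028],"twist": [0,0,0]}
    - {"linear": [-0.03,-0.0217,0.0028],"twist": [0,0,0]}
    - {"linear": [-0.03,-0.0217,0.0028],"twist": [0,0,0]}
    - {"linear": [-0.03,-0.0217,0.0028],"twist": [0,0,0]}
    - {"linear": [-0.03,-0.0217,0.0028],"twist": [0,0,0]}
    - {"linear": [-0.03,-0.0217,0.0028],"twist": [0,0,0]}
    - {"linear": [-0.03,-0.0217,0.0028],"twist": [0,0,0]}
    - {"linear": [-0.03,-0.0217,0.0028],"twist": [0,0,0]}
    - {"linear": [-0.03,-0.0217,0.0028],"twist": [0,0,0]}
    - {"linear": [-0.03,-0.0217,0.0028],"twist": [0,0,0]}
    - {"linear": [-0.03,-0.0217,0.0028],"twist": [0,0,0]}
  fingers: -1

```text
time: 2.32
tool_pos: [400.2, 248.8, 200.7]
tool_rot: [0.0, 0.117, 0.993, 0.0]
ft_force: [0.4, 0.9, 0.1]
width: 85.3
finger_force: 0.0
```

move_arm:
  targets:
    - {"linear": [-0.0173,-0.0296,0.0073],"twist": [0,0,0]}
    - {"linear": [-0.0173,-0.0296,0.0073],"twist": [0,0,0]}
    - {"linear": [-0.0173,-0.0296,0.0073],"twist": [0,0,0]}
    - {"linear": [-0.0173,-0.0296,0.0073],"twist": [0,0,0]}
    - {"linear": [-0.0173,-0.0296,0.0073],"twist": [0,0,0]}
    - {"linear": [-0.0173,-0.0296,0.0073],"twist": [0,0,0]}
    - {"linear": [-0.0173,-0.0296,0.0073],"twist": [0,0,0]}
    - {"linear": [-0.0173,-0.0296,0.0073],"twist": [0,0,0]}
    - {"linear": [-0.0173,-0.0296,0.0073],"twist": [0,0,0]}
    - {"linear": [-0.0173,-0.0296,0.0073],"twist": [0,0,0]}
    - {"linear": [-0.0173,-0.0296,0.0073],"twist": [0,0,0]}
    - {"linear": [0,0,0],"twist": [0,0,0.085]}
    - {"linear": [0,0,0],"twist": [0,0,0.085]}

```text
time: 3.4
tool_pos: [509.3, -113.1, 119.6]
tool_rot: [-0.0, 0.205, 0.979, -0.0]
ft_force: [0.3, -0.3, -0.0]
width: 85.8
finger_force: 0.0
```

```bash
python3 - <<'E'
from go import *
s=bot.state(); print(s["time"],s["joints"],s["tool_pos"]);go([509.3,-110.5,2],down(1.166))
E
```

```text
3.4 [-2.99294896e-01  3.47544063e-01  1.76776112e+00 -2.72881699e-04
  1.02631664e+00 -1.45761552e+00] [ 509.2687597  -113.06930722  119.64140233]
lin [  1.    2.4 117.6] turn [-0.    -0.    -0.008] rows 3 1
```

move_arm:
  targets:
    - {"linear": [0.001,0.0024,0.03],"twist": [0,0,-0.008]}
    - {"linear": [0,0,0.03],"twist": [0,0,0]}
    - {"linear": [0,0,0.03],"twist": [0,0,0]}
    - {"linear": [0,0,0.018],"twist": [0,0,0]}
    - {"linear": [0,0,0.0096],"twist": [0,0,0]}
    - {"linear": [0,0,0],"twist": [0,0,0]}

```text
time: 3.9
tool_pos: [507.2, -107.7, 0.7]
tool_rot: [-0.002, 0.197, 0.98, 0.0]
ft_force: [-0.0, -0.6, -0.2]
width: 85.5
finger_force: 0.0
```

move_arm:
  targets:
    - {"linear": [0,0,0],"twist": [0,0,0]}
    - {"linear": [0,0,0],"twist": [0,0,0]}
    - {"linear": [0,0,0],"twist": [0,0,0]}
    - {"linear": [0,0,0],"twist": [0,0,0]}
    - {"linear": [0,0,0],"twist": [0,0,0]}
    - {"linear": [0,0,0],"twist": [0,0,0]}
  fingers: 1

```text
time: 4.4
tool_pos: [509.9, -108.6, 4.3]
tool_rot: [0.002, 0.197, 0.98, -0.0]
ft_force: [-0.1, -0.9, 5.5]
width: 43.9
finger_force: 62.2
```

move_arm:
  targets:
    - {"linear": [0,0,-0.02],"twist": [0,0,0]}
    - {"linear": [0,0,-0.04],"twist": [0,0,0]}
    - {"linear": [0,0,-0.04],"twist": [0,0,0]}
    - {"linear": [0,0,0],"twist": [0,0,0]}

```text
time: 4.73
tool_pos: [513.7, -109.5, 110.0]
tool_rot: [0.007, 0.197, 0.98, -0.001]
ft_force: [2.5, -0.5, -1.6]
width: 44.0
finger_force: 61.8
```

```bash
python3 - <<'E'
from m3 import toF,Rf,fx
from fit import *
import pickle; S=pickle.load(open("S0.pkl","rb"))
print("stop",toF(onz(S["top"],(243.4,192.7),27)), "jaw",toF(onz(S["top"],(247.5,203.2),12)))
for cam in S:
    gx,gy=dirgrad(S[cam]["img"],.7)
    for z,ys in((42,np.linspace(-16,16,17)),(30,np.linspace(-16,16,17))):
        out=[]
        for x in np.arange(5,80,1.):
            P=Rf.apply(np.c_[np.full(17,x),ys,np.full(17,z)])+[fx[0],fx[1],0]
            q=proj(S[cam],P); im=S[cam]["img"].astype(np.float32).mean(2); out.append(int(samp(im,q).mean()))
        print(cam,z,out)
for i in range(3): s=bot.state(); print(s["time"],np.round(s["tool_pos"],1),np.round(s["tool_rot"],4),s["ft_force"])
E
```

```text
top 0 [-36.4   0.7  36. ]
top 2 [-36.1   0.7  33.9]
top 0 [-38.2  -0.6  35. ]
top 2 [-37.9  -0.6  32.9]
side 0 [-38.   -6.6  35.1]
side 2 [-38.5  -9.8  32.5]
side 0 [-35.5  -0.6  36.6]
side 2 [-35.9  -3.8  34. ]
top [532.4 243.  109. ] len 82.38832192172289 yaw -0.1416754248881015
side [532.9 241.1 109. ] len 82.48210658278546 yaw -0.13201018378853183
side [  2   7  54  19 454] [263.4 274.5] [[234.7, 277.6], [237.1, 263.8], [290.0, 273.1], [287.6, 286.8]]
hole [533.9077109  244.85989644  50.        ] [[157.1543823  222.65138746]] [[260.9981557  301.63840648]]
{'time': 4.7333, 'joints': array([-2.90408323e-01,  3.57609531e-01,  1.78275859e+00,  1.23629969e-04,
        9.86854350e-01, -1.46458529e+00]), 'joint_vel': array([-0.00252812,  0.06092408,  0.06295853, -0.00162614, -0.12299881,
       -0.00038113]), 'effort': array([ 2.82095633e-01, -4.39487100e+01, -1.66084313e+01, -6.73465664e-03,
        1.66756734e+00, -1.76485582e-05]), 'tool_pos': array([ 513.74701102, -109.45293593,  110.01699865]), 'tool_rot': array([ 7.15934447e-03,  1.97040383e-01,  9.80369043e-01, -6.09200495e-04]),
[... 1442 characters left out ...]
68, 168, 167, 166, 169, 174, 179, 184, 189, 192, 193, 193, 193, 194, 194, 195, 195, 197, 197, 194, 184, 175, 171, 170, 170, 168, 166, 163, 160, 158, 157, 155, 153, 153, 151, 150, 146, 139, 131, 124, 119, 115, 115, 129, 163, 199, 217, 210, 194, 180, 171, 168, 171, 179, 194, 210, 217, 209, 196, 191, 192, 187, 173, 160, 153, 152, 152, 152, 152, 152, 152, 153]
4.7333 [ 513.7 -109.5  110. ] [ 7.200e-03  1.970e-01  9.804e-01 -6.000e-04] [ 2.52805381 -0.52509927 -1.63526282]
4.7333 [ 513.7 -109.5  110. ] [ 7.200e-03  1.970e-01  9.804e-01 -6.000e-04] [ 2.52805381 -0.52509927 -1.63526282]
4.7333 [ 513.7 -109.5  110. ] [ 7.200e-03  1.970e-01  9.804e-01 -6.000e-04] [ 2.52805381 -0.52509927 -1.63526282]
```

```bash
sed -i 's/^for cam,px/if __name__=="__main__":\n  pass\nfor cam,px/' m3.py; cat >> go.py <<'E'
FX=np.array([568.4,37.8,.177]); RF=R.from_rotvec([0,0,FX[2]])
def toF(P): return RF.inv().apply(np.asarray(P)-[FX[0],FX[1],0])
def toW(P): return RF.apply(P)+[FX[0],FX[1],0]
E
python3 - <<'E'
from go import *
s=bot.snapshot("top"); s=bot.snapshot("top");st=bot.state(); print(st["time"],st["tool_pos"],st["tool_rot"])
a=go([st["tool_pos"][0],st["tool_pos"][1],st["tool_pos"][2]],down(1.748)); go([600.9,43.6,100],down(1.748),a)
E
```

```text
4.8333 [ 510.27536974 -108.45760656  105.15294801] [ 3.05219125e-03  1.97057003e-01  9.80387251e-01 -2.44482397e-04]
lin [0. 0. 0.] turn [-0.001  0.006 -0.574] rows 0 5
lin [-116.   133.7    5.2] turn [0. 0. 0.] rows 5 0
```

move_arm:
  targets:
    - {"linear": [0,0,0],"twist": [0,0,-0.115]}
    - {"linear": [0,0,0],"twist": [0,0,-0.115]}
    - {"linear": [0,0,0],"twist": [0,0,-0.115]}
    - {"linear": [0,0,0],"twist": [0,0,-0.115]}
    - {"linear": [0,0,0],"twist": [0,0,-0.114]}
    - {"linear": [-0.0196,0.0226,0],"twist": [0,0,0]}
    - {"linear": [-0.0196,0.0226,0],"twist": [0,0,0]}
    - {"linear": [-0.0196,0.0226,0],"twist": [0,0,0]}
    - {"linear": [-0.0196,0.0226,0],"twist": [0,0,0]}
    - {"linear": [-0.0196,0.0226,0],"twist": [0,0,0]}
    - {"linear": [-0.0196,0.0226,0],"twist": [0,0,0]}
    - {"linear": [0,0,0],"twist": [0,0,0]}
    - {"linear": [0,0,0],"twist": [0,0,0]}
    - {"linear": [0,0,0],"twist": [0,0,0]}
    - {"linear": [0,0,0],"twist": [0,0,0]}

```text
time: 6.08
tool_pos: [598.7, 45.4, 101.4]
tool_rot: [-0.002, -0.088, 0.996, -0.0]
ft_force: [0.1, -0.8, -1.3]
width: 43.7
finger_force: 61.7
```

```bash
python3 - <<'E'
from go import *
S={c:bot.snapshot(c) for c in("top","side")}
import pickle; pickle.dump(S,open("S1.pkl","wb"))
st=bot.state(); print(st["time"],st["tool_pos"],toF(st["tool_pos"]),st["tool_rot"])
T=cv2.resize(S["top"]["img"][155:245,205:305,::-1],None,fx=4,fy=4,interpolation=cv2.INTER_CUBIC)
U=cv2.resize(S["side"]["img"][160:250,200:300,::-1],None,fx=4,fy=4,interpolation=cv2.INTER_CUBIC)
cv2.imwrite("pics/p1.png",np.hstack([T,U]))
for c in S: print(c,[(np.round(x["position"],1),x["confidence"]) for x in bot.spot_point("block_centre",c)[:2]])
E
```

```text
6.1833 [599.29737152  45.14506194 102.08674143] [ 31.70794015   1.78998136 102.08674143] [-8.46223123e-04 -8.78439413e-02  9.96133889e-01 -3.96959177e-05]
top [(array([243.3, 188.1]), 0.39)]
side [(array([252.8, 238.8]), 0.52), (array([270.1, 225.4]), 0.47)]
```

View pics/p1.png

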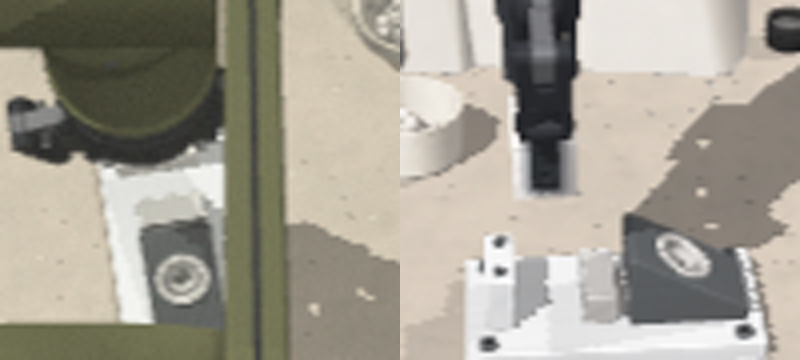

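move_arm:
  targets:
    - {"linear": [-0.0003,-0.0012,0.02],"twist": [0,0,0]}
    - {"linear": [0,0,0.025],"twist": [0,0,0]}
    - {"linear": [0,0,0.02],"twist": [0,0,0]}
    - {"linear": [0,0,0.013],"twist": [0,0,0]}
    - {"linear": [0,0,0],"twist": [0,0,0]}
    - {"linear": [0,0,0],"twist": [0,0,0]}
    - {"linear": [0,0,0],"twist": [0,0,0]}

```text
time: 6.87
tool_pos: [598.8, 43.7, 28.4]
tool_rot: [-0.001, -0.088, 0.996, -0.001]
ft_force: [-11.3, -2.2, 25.0]
width: 43.9
finger_force: 92.4
```

```bash
python3 - <<'E'
from go import *
S={c:bot.snapshot(c) for c in("side",)}
st=bot.state(); print(st["time"],st["tool_pos"],toF(st["tool_pos"]),st["ft_force"])
U=cv2.resize(S["side"]["img"][170:260,195:295,::-1],None,fx=6,fy=6,interpolation=cv2.INTER_CUBIC)
cv2.imwrite("pics/p2.png",U)
E
```

```text
6.9167 [598.79902136  43.68503691  28.42957631] [30.96029886  0.44051536 28.42957631] [-12.22110017  -2.45175465  26.50934334]
```

View pics/p2.png

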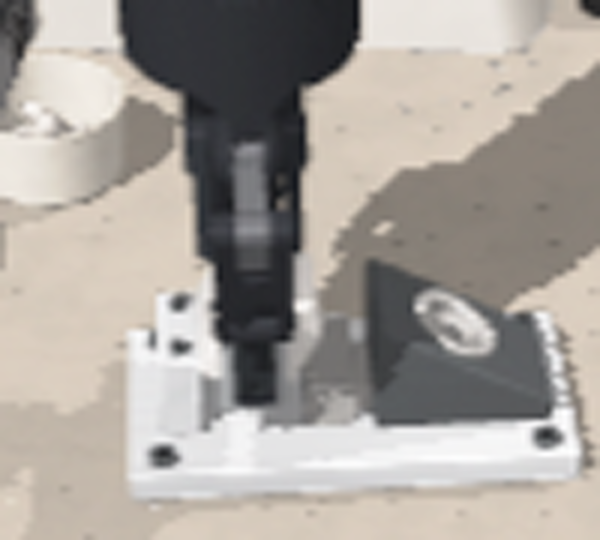

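move_arm:
  targets:
    - {"linear": [0,0,-0.01],"twist": [0,0,0]}
    - {"linear": [-0.002,0,0],"twist": [0,0,0]}
    - {"linear": [0,0,0],"twist": [0,0,0]}
    - {"linear": [0,0,0],"twist": [0,0,0]}

```text
time: 7.25
tool_pos: [603.3, 45.2, 34.4]
tool_rot: [0.0, -0.088, 0.996, 0.0]
ft_force: [-0.0, 0.6, -1.4]
width: 44.1
finger_force: 89.4
```

```bash
python3 - <<'E'
from go import *
s=bot.snapshot("side")
st=bot.state(); print(st["time"],st["tool_pos"],toF(st["tool_pos"]),st["ft_force"],st["tool_rot"])
T=toF(st["tool_pos"]); im=cv2.resize(s["img"][160:260,195:295,::-1],None,fx=6,fy=6,interpolation=cv2.INTER_CUBIC)
def L(a,b,c):
    q=(proj(s,toW(np.array([a,b],float)))+.5-[195,160])*6; cv2.line(im,*[tuple(int(v) for v in z) for z in q],c,1)
for z in(T[2]-3,T[2]+27):
    for x in(-15,15): L((T[0]+x,T[1]-22.5,z),(T[0]+x,T[1]+22.5,z),(0,0,255))
    for y in(-22.5,22.5): L((T[0]-15,T[1]+y,z),(T[0]+15,T[1]+y,z),(0,0,255))
for x in(49.2,63): L((x,-20,42),(x,20,42),(0,255,0))
for y in(-20,20): L((49.2,y,42),(63,y,42),(0,255,0)); L((49.2,y,12),(49.2,y,42),(0,255,0)); L((14.9,y,12),(14.9,y,30),(255,0,0))
L((14.9,-20,30),(14.9,20,30),(255,0,0));L((14.9,-20,12),(14.9,20,12),(255,0,0))
cv2.imwrite("pics/p3.png",im)
E
```

```text
7.3 [602.93454332  45.2659354   34.04640498] [35.30956912  1.26854315 34.04640498] [-0.35583475  0.49600109 -0.75365109] [-2.11836100e-04 -8.83646136e-02  9.96088173e-01  4.36284997e-05]
```

View pics/p3.png

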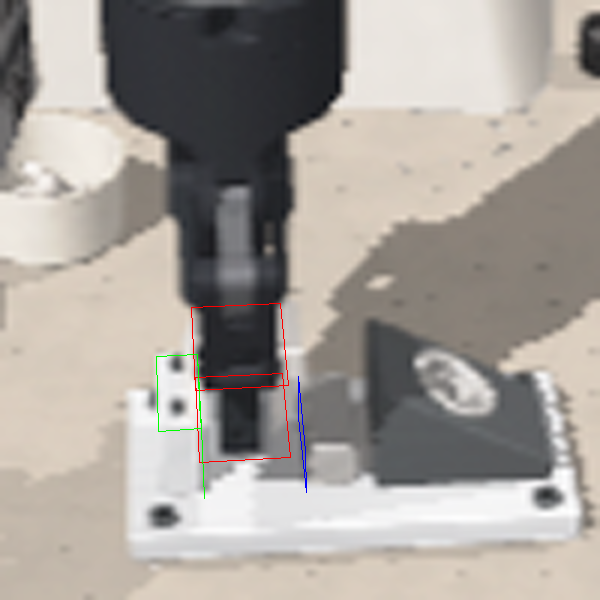

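move_arm:
  targets:
    - {"linear": [-0.001,0,0],"twist": [0,0,0]}
    - {"linear": [-0.001,0,0],"twist": [0,0,0]}
    - {"linear": [0,0,0],"twist": [0,0,0]}

```text
time: 7.55
tool_pos: [604.3, 45.8, 33.8]
tool_rot: [-0.001, -0.088, 0.996, 0.0]
ft_force: [-1.1, -0.8, -2.1]
width: 44.0
finger_force: 89.7
```

move_arm:
  targets:
    - {"linear": [-0.001,0,0],"twist": [0,0,0]}
    - {"linear": [0,0,0],"twist": [0,0,0]}

```text
time: 7.72
tool_pos: [604.6, 45.8, 33.9]
tool_rot: [-0.002, -0.089, 0.996, 0.0]
ft_force: [-2.4, -1.5, -2.4]
width: 43.7
finger_force: 90.4
```

move_arm:
  targets:
    - {"linear": [-0.001,0,0],"twist": [0,0,0]}
    - {"linear": [0,0,0],"twist": [0,0,0]}
    - {"linear": [0,0,0],"twist": [0,0,0]}

```text
time: 7.97
tool_pos: [607.4, 45.8, 34.6]
tool_rot: [0.0, -0.089, 0.996, -0.0]
ft_force: [-0.8, -1.7, -2.6]
width: 44.0
finger_force: 88.9
```

move_arm:
  targets:
    - {"linear": [-0.001,0,0],"twist": [0,0,0]}
    - {"linear": [0,0,0],"twist": [0,0,0]}
    - {"linear": [0,0,0],"twist": [0,0,0]}

```text
time: 8.22
tool_pos: [608.1, 45.9, 34.7]
tool_rot: [0.0, -0.089, 0.996, -0.0]
ft_force: [-1.4, -2.9, -1.8]
width: 43.7
finger_force: 89.1
```

```bash
python3 - <<'E'
from go import *
s=bot.snapshot("side"); import pickle; pickle.dump(s,open("S2.pkl","wb"))
st=bot.state(); print(st["time"],st["tool_pos"],toF(st["tool_pos"]),st["ft_force"],st["torque"])
im=s["img"][195:250,205:265,::-1].astype(np.float32); im=np.clip(255*(im/255)**.6,0,255).astype(np.uint8)
cv2.imwrite("pics/p4.png",cv2.resize(im,None,fx=10,fy=10,interpolation=cv2.INTER_CUBIC))
E
```

```text
8.2667 [608.05890027  45.96705948  34.70972693] [40.47731693  1.05643048 34.70972693] [-0.79162552 -2.68172732 -1.43517612] [-0.53942535  0.14729571  0.0056984 ]
```

View pics/p4.png

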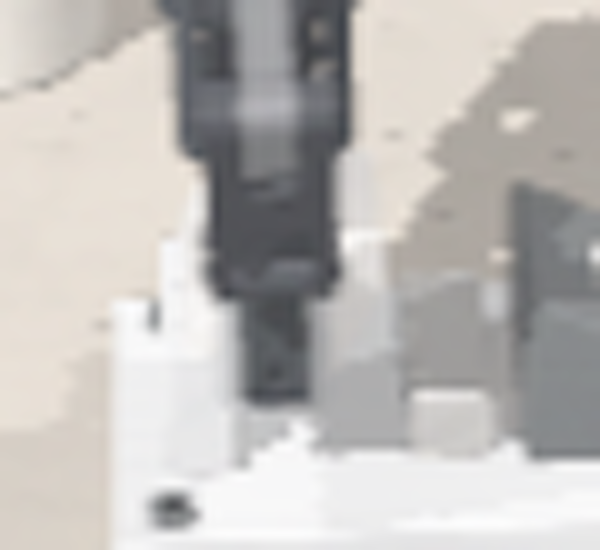

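The picture shows the block still in the fingers, but its right edge (cols 375–390) and left edge (about 190) are wider apart than a level block would be. It tilted about the grip axis when it touched the jaw's top. I'll set it down on free table to level it, then re-measure and re-grasp.

move_arm:
  targets:
    - {"linear": [0.004,0,-0.02],"twist": [0,0,0]}
    - {"linear": [0,0,-0.03],"twist": [0,0,0]}
    - {"linear": [0.0173,-0.0194,0],"twist": [0,0,0]}
    - {"linear": [0.0173,-0.0194,0],"twist": [0,0,0]}
    - {"linear": [0.0173,-0.0194,0],"twist": [0,0,0]}
    - {"linear": [0.0173,-0.0194,0],"twist": [0,0,0]}
    - {"linear": [0.0173,-0.0194,0],"twist": [0,0,0]}
    - {"linear": [0.0173,-0.0194,0],"twist": [0,0,0]}
    - {"linear": [0.0173,-0.0194,0],"twist": [0,0,0]}
    - {"linear": [0,0,0.03],"twist": [0,0,0]}
    - {"linear": [0,0,0.03],"twist": [0,0,0]}
    - {"linear": [0,0,0.01],"twist": [0,0,0]}
    - {"linear": [0,0,0],"twist": [0,0,0]}
    - {"linear": [0,0,0],"twist": [0,0,0]}

```text
time: 9.43
tool_pos: [509.0, -109.0, 14.6]
tool_rot: [-0.0, -0.089, 0.996, 0.0]
ft_force: [0.2, 0.1, -2.0]
width: 44.3
finger_force: 89.3
```

move_arm:
  targets:
    - {"linear": [0,0,0.004],"twist": [0,0,0]}
    - {"linear": [0,0,0],"twist": [0,0,0]}

```text
time: 9.6
tool_pos: [509.9, -109.4, 11.4]
tool_rot: [0.001, -0.089, 0.996, -0.0]
ft_force: [0.9, -1.0, -1.2]
width: 44.0
finger_force: 89.3
```

move_arm:
  targets:
    - {"linear": [0,0,0.003],"twist": [0,0,0]}
    - {"linear": [0,0,0],"twist": [0,0,0]}

```text
time: 9.77
tool_pos: [509.2, -109.3, 8.0]
tool_rot: [0.001, -0.089, 0.996, -0.0]
ft_force: [-0.3, 0.7, -0.4]
width: 43.9
finger_force: 89.3
```

move_arm:
  targets:
    - {"linear": [0,0,0.003],"twist": [0,0,0]}
    - {"linear": [0,0,0],"twist": [0,0,0]}

```text
time: 9.93
tool_pos: [508.6, -109.3, 4.6]
tool_rot: [0.0, -0.089, 0.996, -0.0]
ft_force: [-0.3, -0.2, -1.0]
width: 43.8
finger_force: 89.3
```

move_arm:
  targets:
    - {"linear": [0,0,0.002],"twist": [0,0,0]}
    - {"linear": [0,0,0],"twist": [0,0,0]}

```text
time: 10.1
tool_pos: [508.4, -109.4, 2.4]
tool_rot: [-0.0, -0.089, 0.996, 0.0]
ft_force: [-0.2, 0.2, -1.8]
width: 44.4
finger_force: 89.3
```

move_arm:
  targets:
    - {"linear": [0,0,0.002],"twist": [0,0,0]}
    - {"linear": [0,0,0],"twist": [0,0,0]}

```text
time: 10.27
tool_pos: [508.4, -109.4, 0.3]
tool_rot: [-0.0, -0.088, 0.996, 0.0]
ft_force: [0.1, 0.8, -1.5]
width: 44.3
finger_force: 89.3
```

move_arm:
  targets:
    - {"linear": [0,0,0.002],"twist": [0,0,0]}
    - {"linear": [0,0,0],"twist": [0,0,0]}

```text
time: 10.43
tool_pos: [508.7, -109.5, -0.5]
tool_rot: [0.0, -0.089, 0.996, -0.0]
ft_force: [-1.5, 1.2, 8.8]
width: 44.2
finger_force: 90.9
```

move_arm:
  targets:
    - {"linear": [0,0,0],"twist": [0,0,0]}
    - {"linear": [0,0,0],"twist": [0,0,0]}
  fingers: -0.2

```text
time: 10.6
tool_pos: [509.0, -109.6, -1.1]
tool_rot: [0.0, -0.088, 0.996, -0.0]
ft_force: [0.6, -0.2, 0.8]
width: 51.4
finger_force: 0.0
```

```bash
python3 - <<'E'
from fit import *
s=bot.snapshot("side"); st=bot.state(); print(st["time"],st["tool_pos"],st["ft_force"],st["width"])
print([(np.round(x["position"],1),x["confidence"]) for x in bot.spot_point("block_centre","side")[:2]], proj(s,[508.4,-109.4,15]))
E
```

```text
10.65 [ 508.86965441 -109.54022684   -1.28003496] [-0.18639469 -0.18128411  0.8552032 ] 51.53770945145963
[(array([284.2, 197.1]), 0.48)] [[283.82775774 194.94430613]]
```

move_arm:
  targets:
    - {"linear": [0,0,0],"twist": [0,0,0]}
    - {"linear": [0,0,0],"twist": [0,0,0]}
    - {"linear": [0,0,-0.03],"twist": [0,0,0]}
    - {"linear": [0,0,-0.04],"twist": [0,0,0]}
    - {"linear": [0,0.03,-0.025],"twist": [0,0,0]}
    - {"linear": [0,0.04,0],"twist": [0,0,0]}
    - {"linear": [0,0.04,0],"twist": [0,0,0]}
    - {"linear": [0,0.04,0],"twist": [0,0,0]}
  fingers: -1

```text
time: 11.37
tool_pos: [482.3, 39.3, 94.4]
tool_rot: [0.001, -0.088, 0.996, -0.0]
ft_force: [-0.2, -0.8, 0.5]
width: 85.5
finger_force: 0.0
```

```bash
python3 - <<'E'
from fit import *
S={c:bot.snapshot(c) for c in("top","side")}; st=bot.state(); print(st["time"],st["tool_pos"],st["ft_force"],st["width"])
import pickle; pickle.dump(S,open("S3.pkl","wb"))
for cs in(["top"],["side"],["top","side"]):
    p,e,k=fit([S[c] for c in cs],MODELS["block"],(509,-109.5,.177),rng=4); print(cs,np.round(p,3),e,k)
for c in S: print([(np.round(x["position"],1),x["confidence"]) for x in bot.spot_point("block_centre",c)[:2]])
T=cv2.resize(S["top"]["img"][205:260,285:340,::-1],None,fx=7,fy=7,interpolation=cv2.INTER_CUBIC)
U=cv2.resize(S["side"]["img"][170:225,255:310,::-1],None,fx=7,fy=7,interpolation=cv2.INTER_CUBIC)
cv2.imwrite("pics/p5.png",np.hstack([T,U]))
E
```

```text
11.4667 [479.94169218  42.94168725  93.68344949] [ 0.49409629 -0.13748542  0.6004629 ] 85.34085733033336
['top'] [ 5.15959e+02 -1.07082e+02  1.84000e-01] 0.03678547669178507 100
['side'] [ 5.15112e+02 -1.08196e+02  8.70000e-02] 0.5008237539927142 100
['top', 'side'] [ 5.15812e+02 -1.07247e+02  1.67000e-01] 0.24402331075023798 200
[(array([309.8, 229.5]), 0.76)]
[(array([281.7, 193.9]), 0.71)]
```

move_arm:
  targets:
    - {"linear": [-0.0018,-0.0372,0],"twist": [0,0,0]}
    - {"linear": [-0.0018,-0.0372,0],"twist": [0,0,0]}
    - {"linear": [-0.0018,-0.0372,0],"twist": [0,0,0]}
    - {"linear": [-0.0018,-0.0372,0.01],"twist": [0,0,0]}
    - {"linear": [0,0,0.03],"twist": [0,0,0]}
    - {"linear": [0,0,0.015],"twist": [0,0,0]}
    - {"linear": [0,0,0],"twist": [0,0,0]}
    - {"linear": [0,0,0],"twist": [0,0,0]}
    - {"linear": [0,0,0],"twist": [0,0,0]}

```text
time: 12.32
tool_pos: [515.9, -107.9, 39.0]
tool_rot: [0.0, -0.088, 0.996, -0.0]
ft_force: [-0.4, 0.4, 0.3]
width: 85.2
finger_force: 0.0
```

```bash
python3 - <<'E'
from go import *
st=bot.state(); print(st["time"],st["tool_pos"]); go([515.8,-107.2,2],down(1.748))
E
```

```text
12.3167 [ 515.86860988 -107.91331709   39.01232972]
lin [-0.   0.7 37. ] turn [-0.     0.    -0.001] rows 1 1
```

move_arm:
  targets:
    - {"linear": [0,0.0005,0.02],"twist": [0,0,0]}
    - {"linear": [0,0,0.011],"twist": [0,0,0]}
    - {"linear": [0,0,0.006],"twist": [0,0,0]}
    - {"linear": [0,0,0],"twist": [0,0,0]}
    - {"linear": [0,0,0],"twist": [0,0,0]}

```text
time: 12.73
tool_pos: [516.0, -106.4, 2.3]
tool_rot: [0.001, -0.089, 0.996, -0.0]
ft_force: [-0.0, -0.6, 1.2]
width: 85.0
finger_force: 0.0
```

move_arm:
  targets:
    - {"linear": [0,0,0],"twist": [0,0,0]}
    - {"linear": [0,0,0],"twist": [0,0,0]}
    - {"linear": [0,0,0],"twist": [0,0,0]}
    - {"linear": [0,0,0],"twist": [0,0,0]}
    - {"linear": [0,0,0],"twist": [0,0,0]}
    - {"linear": [0,0,0],"twist": [0,0,0]}
  fingers: 1

```text
time: 13.23
tool_pos: [516.2, -106.8, 2.6]
tool_rot: [0.001, -0.089, 0.996, -0.0]
ft_force: [-0.1, -0.2, 5.1]
width: 44.2
finger_force: 62.0
```

```bash
python3 - <<'E'
from go import *
st=bot.state(); print(st["time"],st["tool_pos"],st["tool_rot"])
a=go(st["tool_pos"]+[0,0,80],down(1.748)); t=toW([31.5,0,85]);a=go(t,down(1.748),a)
E
```

```text
13.2333 [ 516.1903653  -106.77489744    2.572371  ] [ 8.93505436e-04 -8.85373570e-02  9.96072383e-01 -3.82574772e-04]
lin [ -0.1  -0.1 -80. ] turn [-0.001  0.002  0.   ] rows 2 1
lin [-108.4  133.1   -2.4] turn [0. 0. 0.] rows 5 0
```

move_arm:
  targets:
    - {"linear": [0,0,-0.03],"twist": [0,0,0]}
    - {"linear": [0,0,-0.04],"twist": [0,0,0]}
    - {"linear": [0,0,-0.01],"twist": [0,0,0]}
    - {"linear": [-0.0181,0.0222,0],"twist": [0,0,0]}
    - {"linear": [-0.0181,0.0222,0],"twist": [0,0,0]}
    - {"linear": [-0.0181,0.0222,0],"twist": [0,0,0]}
    - {"linear": [-0.0181,0.0222,0],"twist": [0,0,0]}
    - {"linear": [-0.0181,0.0222,0],"twist": [0,0,0]}
    - {"linear": [-0.0181,0.0222,0.01],"twist": [0,0,0]}
    - {"linear": [0,0,0.02],"twist": [0,0,0]}
    - {"linear": [0,0,0],"twist": [0,0,0]}
    - {"linear": [0,0,0],"twist": [0,0,0]}
    - {"linear": [0,0,0],"twist": [0,0,0]}
    - {"linear": [0,0,0],"twist": [0,0,0]}

```text
time: 14.4
tool_pos: [598.7, 42.9, 52.3]
tool_rot: [0.0, -0.088, 0.996, -0.0]
ft_force: [1.1, -0.5, -1.6]
width: 44.1
finger_force: 61.9
```

```bash
python3 - <<'E'
from go import *
st=bot.state(); print(st["time"],st["tool_pos"],toF(st["tool_pos"]),st["tool_rot"],st["ft_force"])
E
```

```text
14.4 [598.73007947  42.92212787  52.28683293] [30.75810317 -0.29833516 52.28683293] [ 2.22413992e-04 -8.79991389e-02  9.96120518e-01 -1.23436448e-04] [ 1.05968612 -0.47276688 -1.59616139]
```

move_arm:
  targets:
    - {"linear": [0,0,0.006],"twist": [0,0,0]}
    - {"linear": [0,0,0.006],"twist": [0,0,0]}
    - {"linear": [0,0,0],"twist": [0,0,0]}

```text
time: 14.65
tool_pos: [597.9, 43.2, 38.8]
tool_rot: [-0.001, -0.088, 0.996, 0.0]
ft_force: [-1.1, -0.4, -1.9]
width: 44.3
finger_force: 61.9
```

move_arm:
  targets:
    - {"linear": [-0.001,0,0],"twist": [0,0,0]}
    - {"linear": [0,0,0],"twist": [0,0,0]}
    - {"linear": [0,0,0],"twist": [0,0,0]}

```text
time: 14.9
tool_pos: [600.1, 43.9, 39.7]
tool_rot: [0.0, -0.088, 0.996, -0.0]
ft_force: [1.0, 0.4, -1.6]
width: 44.0
finger_force: 61.9
```

move_arm:
  targets:
    - {"linear": [-0.001,0,0],"twist": [0,0,0]}
    - {"linear": [0,0,0],"twist": [0,0,0]}
    - {"linear": [0,0,0],"twist": [0,0,0]}

```text
time: 15.15
tool_pos: [601.0, 44.2, 39.7]
tool_rot: [0.0, -0.089, 0.996, -0.0]
ft_force: [0.3, 0.5, -0.7]
width: 44.0
finger_force: 61.9
```

move_arm:
  targets:
    - {"linear": [0,0,0.006],"twist": [0,0,0]}
    - {"linear": [0,0,0.005],"twist": [0,0,0]}
    - {"linear": [0,0,0],"twist": [0,0,0]}

```text
time: 15.4
tool_pos: [599.7, 44.1, 27.3]
tool_rot: [-0.001, -0.088, 0.996, 0.0]
ft_force: [-0.2, -0.1, -2.5]
width: 43.9
finger_force: 62.0
```

Past the jaw's top edge without contact, so I continue down.

move_arm:
  targets:
    - {"linear": [0,0,0.005],"twist": [0,0,0]}
    - {"linear": [0,0,0.005],"twist": [0,0,0]}
    - {"linear": [0,0,0.002],"twist": [0,0,0]}
    - {"linear": [0,0,0],"twist": [0,0,0]}

```text
time: 15.73
tool_pos: [600.2, 44.1, 15.7]
tool_rot: [-0.001, -0.088, 0.996, 0.0]
ft_force: [0.0, -0.0, -1.6]
width: 44.0
finger_force: 62.0
```

move_arm:
  targets:
    - {"linear": [0,0,0.001],"twist": [0,0,0]}
    - {"linear": [0,0,0],"twist": [0,0,0]}
    - {"linear": [0,0,0],"twist": [0,0,0]}

```text
time: 15.98
tool_pos: [600.9, 44.1, 15.7]
tool_rot: [0.0, -0.088, 0.996, -0.0]
ft_force: [-0.8, 0.4, -1.0]
width: 44.0
finger_force: 62.0
```

Now push towards the stop until contact, at about 1 mm above the plate.

move_arm:
  targets:
    - {"linear": [-0.001,0,0.0005],"twist": [0,0,0]}
    - {"linear": [0,0,0],"twist": [0,0,0]}
    - {"linear": [0,0,0],"twist": [0,0,0]}

```text
time: 16.23
tool_pos: [601.7, 44.3, 15.2]
tool_rot: [-0.0, -0.089, 0.996, -0.0]
ft_force: [-0.2, 0.1, -1.2]
width: 43.7
finger_force: 62.1
```

move_arm:
  targets:
    - {"linear": [-0.001,0,0.0005],"twist": [0,0,0]}
    - {"linear": [0,0,0],"twist": [0,0,0]}
    - {"linear": [0,0,0],"twist": [0,0,0]}

```text
time: 16.48
tool_pos: [601.7, 44.3, 14.6]
tool_rot: [-0.001, -0.088, 0.996, -0.0]
ft_force: [-4.1, -0.4, 2.5]
width: 44.0
finger_force: 62.4
```

move_arm:
  targets:
    - {"linear": [0,-0.0004,0],"twist": [0,0,0]}
    - {"linear": [0,0,0],"twist": [0,0,0]}

```text
time: 16.65
tool_pos: [601.8, 44.3, 14.6]
tool_rot: [-0.001, -0.088, 0.996, 0.0]
ft_force: [-5.6, 0.7, 4.0]
width: 44.0
finger_force: 62.6
```

move_arm:
  targets:
    - {"linear": [0,0,0],"twist": [0,0,0]}
    - {"linear": [0,0,0],"twist": [0,0,0]}
    - {"linear": [0,0,0],"twist": [0,0,0]}
    - {"linear": [0,0,0],"twist": [0,0,0]}
    - {"linear": [0,0,-0.025],"twist": [0,0,0]}
    - {"linear": [0,0,-0.04],"twist": [0,0,0]}
    - {"linear": [0,0,-0.04],"twist": [0,0,0]}
    - {"linear": [0,0.04,-0.01],"twist": [0,0,0]}
    - {"linear": [0,0.04,-0.01],"twist": [0,0,0]}
    - {"linear": [0,0.04,-0.01],"twist": [0,0,0]}
    - {"linear": [0,0.04,0],"twist": [0,0,0]}
    - {"linear": [0,0,0],"twist": [0,0,0]}
  fingers: -0.5

```text
time: 17.65
tool_pos: [574.3, 208.8, 151.0]
tool_rot: [0.002, -0.091, 0.996, 0.002]
ft_force: [0.9, -0.6, -0.7]
width: 64.0
finger_force: 0.0
```

```bash
python3 - <<'E'
from fit import *
from go import *
S={c:bot.snapshot(c) for c in("top","side")}; st=bot.state(); print(st["time"],st["tool_pos"],st["ft_force"],st["width"])
import pickle; pickle.dump(S,open("S4.pkl","wb"))
w=toW([34,0,0]); B=[((a[0],a[1],42),(b[0],b[1],42)) for a,b in MODELS["block"]]
noX=[B[0],B[2],B[3]]
for cs in(["top"],["side"],["top","side"]):
    p,e,k=fit([S[c] for c in cs],noX,(w[0],w[1],.177),rng=3); print(cs,np.round(p,3),toF([p[0],p[1],0]),e,k)
for c in S:
  for n in ("block_centre","stop_face","jaw","socket_mouth"): print(c,n,[(np.round(x["position"],1),x["confidence"]) for x in bot.spot_point(n,c)[:1]])
T=cv2.resize(S["top"]["img"][175:245,220:285,::-1],None,fx=6,fy=6,interpolation=cv2.INTER_CUBIC)
U=cv2.resize(S["side"]["img"][190:260,215:280,::-1],None,fx=6,fy=6,interpolation=cv2.INTER_CUBIC)
cv2.imwrite("pics/p6.png",np.hstack([T,U]))
E
```

```text
17.75 [574.58471441 203.38833771 149.8937107 ] [0.18208074 0.2449825  0.10622478] 64.01064191171164
['top'] [6.01316e+02 4.51280e+01 1.77000e-01] [33.69246817  1.41748731  0.        ] 0.024516418535456917 75
['side'] [5.94933e+02 2.90670e+01 1.31000e-01] [ 24.58096607 -13.26868991   0.        ] 0.24443404165235075 69
['top', 'side'] [5.93916e+02 4.40010e+01 9.20000e-02] [26.20951821  1.6116647   0.        ] 0.7311716555097147 128
top block_centre [(array([245.3, 195.3]), 0.75)]
top stop_face [(array([246. , 189.3]), 0.93)]
top jaw [(array([248.1, 206.4]), 0.42)]
top socket_mouth [(array([250.6, 222.9]), 0.51)]
side block_centre [(array([196.1, 297.4]), 0.64)]
side stop_face [(array([231. , 227.3]), 0.79)]
side jaw [(array([244.4, 236.7]), 0.51)]
side socket_mouth [(array([268. , 222.8]), 0.57)]
```

View pics/p6.png

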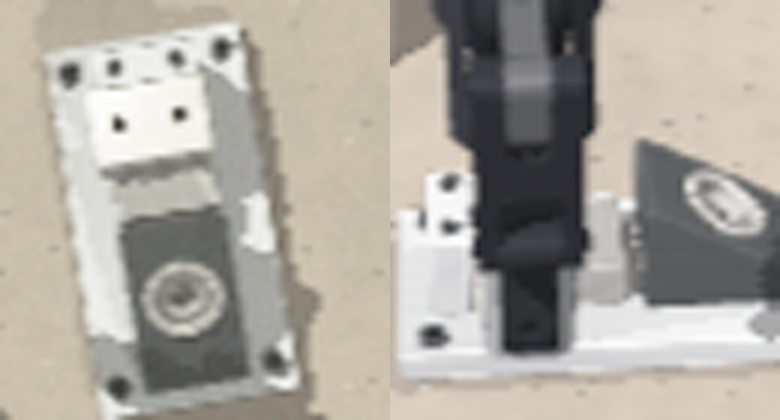

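move_arm:
  targets:
    - {"linear": [0.0005,-0.0404,0],"twist": [0,0,0]}
    - {"linear": [0,-0.0404,0.01],"twist": [0,0,0]}
    - {"linear": [0,-0.0404,0.01],"twist": [0,0,0]}
    - {"linear": [0,-0.0404,0.01],"twist": [0,0,0]}
    - {"linear": [0,0,0.03],"twist": [0,0,0]}
    - {"linear": [0,0,0.03],"twist": [0,0,0]}
    - {"linear": [0,0,0],"twist": [0,0,0]}
    - {"linear": [0,0,0],"twist": [0,0,0]}
    - {"linear": [0,0,0],"twist": [0,0,0]}

```text
time: 18.9
tool_pos: [603.3, 42.4, 60.5]
tool_rot: [0.0, -0.088, 0.996, -0.0]
ft_force: [-0.2, 0.2, 0.8]
width: 64.3
finger_force: 0.0
```

```bash
python3 - <<'E'
from go import *
st=bot.state(); print(st["time"],st["tool_pos"],toF(st["tool_pos"]),st["width"])
a=go(toW([34,-1.15,14.8]),down(1.748))
E
```

```text
18.9 [603.3307552  42.3955919  60.4952775] [35.19418857 -1.62671901 60.4952775 ] 64.30871243789048
lin [ 1.2  0.5 45.7] turn [-0.     0.001 -0.   ] rows 2 1
```

move_arm:
  targets:
    - {"linear": [0.0008,0.0003,0.02],"twist": [0,0,0]}
    - {"linear": [0,0,0.017],"twist": [0,0,0]}
    - {"linear": [0,0,0.008],"twist": [0,0,0]}
    - {"linear": [0,0,0],"twist": [0,0,0]}
    - {"linear": [0,0,0],"twist": [0,0,0]}

```text
time: 19.32
tool_pos: [602.5, 43.0, 15.7]
tool_rot: [0.001, -0.089, 0.996, -0.0]
ft_force: [0.9, -0.2, -0.1]
width: 64.1
finger_force: 0.0
```

move_arm:
  targets:
    - {"linear": [0,0,0],"twist": [0,0,0]}
    - {"linear": [0,0,0],"twist": [0,0,0]}
    - {"linear": [0,0,0],"twist": [0,0,0]}
    - {"linear": [0,0,0],"twist": [0,0,0]}
  fingers: 1

```text
time: 19.65
tool_pos: [603.0, 42.9, 16.4]
tool_rot: [0.001, -0.088, 0.996, 0.0]
ft_force: [-1.4, 1.6, 5.4]
width: 44.0
finger_force: 63.6
```

move_arm:
  targets:
    - {"linear": [-0.0003,0,0.0008],"twist": [0,0,0]}
    - {"linear": [0,0,0],"twist": [0,0,0]}

```text
time: 19.82
tool_pos: [603.0, 42.9, 16.4]
tool_rot: [0.001, -0.089, 0.996, 0.0]
ft_force: [-3.0, 1.6, 11.9]
width: 44.2
finger_force: 64.3
```

move_arm:
  targets:
    - {"linear": [0,0,0],"twist": [0,0,0]}
    - {"linear": [0,0,0],"twist": [0,0,0]}
    - {"linear": [0,0,0],"twist": [0,0,0]}
    - {"linear": [0,0,0],"twist": [0,0,0]}
    - {"linear": [0,0,-0.025],"twist": [0,0,0]}
    - {"linear": [0,0,-0.04],"twist": [0,0,0]}
    - {"linear": [0,0,-0.04],"twist": [0,0,0]}
    - {"linear": [0,0,-0.035],"twist": [0,0,0]}
    - {"linear": [0.0057,0.0346,0],"twist": [0,0,0]}
    - {"linear": [0.0057,0.0346,0],"twist": [0,0,0]}
    - {"linear": [0.0057,0.0346,0],"twist": [0,0,0]}
    - {"linear": [0.0057,0.0346,0],"twist": [0,0,0]}
    - {"linear": [0.0057,0.0346,0],"twist": [0,0,0]}
    - {"linear": [0.0057,0.0346,0],"twist": [0,0,0]}
    - {"linear": [0,0,0],"twist": [0,0,0.105]}
    - {"linear": [0,0,0],"twist": [0,0,0.105]}
    - {"linear": [0,0,0],"twist": [0,0,0.104]}
    - {"linear": [0,0,0],"twist": [0,0,0]}
    - {"linear": [0,0,0],"twist": [0,0,0]}
  fingers: -0.4

```text
time: 21.4
tool_pos: [531.6, 240.9, 153.5]
tool_rot: [-0.0, 0.067, 0.998, -0.0]
ft_force: [1.4, 0.9, 0.4]
width: 60.1
finger_force: 0.0
```

```bash
cat > chk.py <<'E'
from fit import *
from go import *
import pickle
S={"top":bot.snapshot("top")}; st=bot.state(); print(st["time"],st["tool_pos"],st["ft_force"],st["width"])
pickle.dump(S,open("S5.pkl","wb")); w=toW([34,-.5,0]); B=[((a[0],a[1],42),(b[0],b[1],42)) for a,b in MODELS["block"]]
p,e,k=fit([S["top"]],[B[0],B[2],B[3]],(w[0],w[1],.177),rng=3); print(np.round(p,3),toF([p[0],p[1],0]),e,k)
p,e,k=fit([S["top"]],MODELS["fixture"],FX,rng=3); print(np.round(p,3),e,k)
go([532.5,241.5,91],down(1.434)); print(st["joints"])
E
python3 chk.py
```

```text
21.45 [531.72565801 240.79859579 153.59445966] [ 0.15165592 -0.32295252  0.69722429] 60.01252387229083
[6.01568e+02 4.35550e+01 1.74000e-01] [33.66264592 -0.17540417  0.        ] 0.05856005410619328 75
[5.67967e+02 3.72100e+01 1.66000e-01] 0.2542557870413692 100
lin [-0.7  0.8 62.6] turn [-0.    -0.     0.003] rows 2 1
[ 3.52893430e-01  3.86629139e-01  1.59409090e+00 -3.59971333e-05
  1.16129587e+00 -1.08381718e+00]
```

move_arm:
  targets:
    - {"linear": [-0.0007,0.0007,0.03],"twist": [0,0,0]}
    - {"linear": [0,0,0.023],"twist": [0,0,0]}
    - {"linear": [0,0,0.0095],"twist": [0,0,0]}
    - {"linear": [0,0,0],"twist": [0,0,0]}

```text
time: 21.78
tool_pos: [530.6, 240.4, 88.7]
tool_rot: [-0.003, 0.068, 0.998, -0.001]
ft_force: [-1.0, -0.3, -0.4]
width: 59.9
finger_force: 0.0
```

move_arm:
  targets:
    - {"linear": [0,0,0],"twist": [0,0,0]}
    - {"linear": [0,0,0],"twist": [0,0,0]}
    - {"linear": [0,0,0],"twist": [0,0,0]}
    - {"linear": [0,0,0],"twist": [0,0,0]}
    - {"linear": [0,0,0],"twist": [0,0,0]}
    - {"linear": [0,0,0],"twist": [0,0,0]}
  fingers: 1

```text
time: 22.28
tool_pos: [533.7, 241.8, 92.8]
tool_rot: [0.001, 0.068, 0.998, 0.001]
ft_force: [-0.4, -0.0, 5.4]
width: 15.0
finger_force: 60.0
```

```bash
python3 - <<'E'
from go import *
st=bot.state(); print(st["time"],st["tool_pos"],st["tool_rot"],st["ft_force"],st["torque"],st["width"])
E
```

```text
22.2833 [533.70350922 241.84134693  92.80258283] [1.41967249e-03 6.82490232e-02 9.97667168e-01 5.27128047e-04] [-0.39903981 -0.01898987  5.44227136] [-0.11064589  0.00399616 -0.0001443 ] 14.967281152950349
```

move_arm:
  targets:
    - {"linear": [0,0,-0.02],"twist": [0,0,0]}
    - {"linear": [0,0,-0.03],"twist": [0,0,0]}
    - {"linear": [0,0,-0.04],"twist": [0,0,0]}
    - {"linear": [0,0,0],"twist": [0,0,0]}
    - {"linear": [0,0,0],"twist": [0,0,0]}
    - {"linear": [0,0,0],"twist": [0,0,0]}

```text
time: 22.78
tool_pos: [532.0, 241.4, 181.2]
tool_rot: [-0.0, 0.068, 0.998, -0.0]
ft_force: [0.2, 0.1, -2.0]
width: 14.7
finger_force: 59.3
```

```bash
cat >> go.py <<'E'
N=RF.apply([-.5,0,np.sqrt(3)/2])
def ins(s): # tool orientation for inserting, bar along socket x at screw angle s
    z=-N; y=RF.apply([0,1.,0]); x=np.cross(y,z); return R.from_matrix(np.c_[x,y,z])*R.from_rotvec([0,0,s])
MOUTH=toW([-35.2,-1.1,34.3]); LT=86.8
E
python3 - <<'E'
from go import *
s=bot.snapshot("side"); st=bot.state(); p=st["tool_pos"]; r=rot(st["tool_rot"]); print(st["time"],p,st["tool_rot"],st["ft_force"],st["width"])
import pickle; pickle.dump(s,open("S6.pkl","wb"))
print([(np.round(x["position"],1),x["confidence"]) for x in bot.spot_point("big_key_tip","side")[:2]],proj(s,p+r.apply([0,0,LT])))
# shank: mean column of bright shank vs predicted
g=s["img"].astype(int)
for d in(40,50,60,70,80,86):
    q=proj(s,p+r.apply([0,0,d]))[0]; row=int(round(q[1])); c=int(round(q[0])); print(d,np.round(q,1),row,g[row,c-9:c+10].mean(1).astype(int).tolist())
a=go(p,ins(.075)); a=go(MOUTH+N*(LT+25),ins(.075),a)
print(r.apply([0,0,1]))
E
```

```text
22.8333 [531.38592142 241.13084184 180.22313594] [-1.10284285e-03  6.83206177e-02  9.97662693e-01 -4.78136180e-04] [-0.36132462 -1.09957889 -1.19870726] 15.03029194335488
[(array([263.5, 279.4]), 0.91)] [[263.23401485 280.58372495]]
40 [263.6 258. ] 258 [204, 204, 203, 203, 202, 174, 162, 169, 170, 167, 158, 145, 140, 182, 202, 201, 199, 200, 199]
50 [263.5 263. ] 263 [202, 203, 204, 204, 203, 202, 176, 167, 174, 172, 166, 157, 141, 138, 181, 203, 204, 204, 204]
60 [263.4 267.9] 268 [203, 203, 202, 202, 201, 201, 179, 171, 175, 171, 165, 155, 141, 151, 188, 204, 204, 204, 204]
70 [263.3 272.7] 273 [198, 199, 200, 201, 202, 201, 180, 172, 176, 171, 165, 155, 138, 148, 185, 201, 201, 201, 202]
80 [263.3 277.4] 277 [204, 204, 204, 204, 203, 202, 182, 174, 175, 171, 165, 154, 138, 164, 194, 200, 199, 200, 203]
86 [263.2 280.2] 280 [204, 205, 205, 206, 206, 205, 193, 181, 176, 170, 165, 153, 137, 162, 194, 202, 202, 203, 204]
lin [-0.2  0.1 -0.5] turn [-0.103 -0.518 -0.233] rows 1 5
lin [  87.  -214.9   -2.7] turn [0. 0. 0.] rows 6 0
[-2.26586345e-03 -8.03343448e-04 -9.99997110e-01]
```

move_arm:
  targets:
    - {"linear": [0,-0.036,0],"twist": [0,0,0]}
    - {"linear": [0,-0.036,0],"twist": [0,0,0]}
    - {"linear": [0,-0.036,0],"twist": [0,0,0]}
    - {"linear": [0,0,0],"twist": [-0.0206,-0.1036,-0.0466]}
    - {"linear": [0,0,0],"twist": [-0.0206,-0.1036,-0.0466]}
    - {"linear": [0,0,0],"twist": [-0.0206,-0.1036,-0.0466]}
    - {"linear": [0,0,0],"twist": [-0.0206,-0.1036,-0.0466]}
    - {"linear": [0,0,0],"twist": [-0.0206,-0.1036,-0.0466]}
    - {"linear": [0,0,0],"twist": [0,0,0]}

```text
time: 23.63
tool_pos: [506.9, 132.5, 174.3]
tool_rot: [0.252, -0.05, 0.966, 0.032]
ft_force: [-2.8, -0.4, -3.7]
width: 14.7
finger_force: 59.4
```

```bash
python3 - <<'E'
from go import *
st=bot.state(); p=st["tool_pos"]; r=rot(st["tool_rot"]); print(st["time"],p,st["joints"])
a=go(p,ins(.075)); a=go(MOUTH+N*(LT+25),ins(.075),a)
E
```

```text
23.6333 [506.89556563 132.51117023 174.28694933] [ 0.17289133  0.1112749   2.10180539  0.0075658   0.41554849 -1.50668276]
lin [0. 0. 0.] turn [ 0.    -0.011  0.   ] rows 0 1
lin [  54.4 -109.5   13.8] turn [0. 0. 0.] rows 3 0
```

move_arm:
  targets:
    - {"linear": [0.0175,-0.036,0.001],"twist": [0,0,0]}
    - {"linear": [0.0175,-0.036,0.001],"twist": [0,0,0]}
    - {"linear": [0.0175,-0.036,0.001],"twist": [0,0,0]}
    - {"linear": [0,0,0],"twist": [0,0,0]}
    - {"linear": [0,0,0],"twist": [0,0,0]}
    - {"linear": [0,0,0],"twist": [0,0,0]}

```text
time: 24.13
tool_pos: [496.2, 54.2, 156.4]
tool_rot: [0.256, -0.049, 0.965, 0.035]
ft_force: [1.2, -0.3, -0.7]
width: 14.4
finger_force: 59.5
```

```bash
cat > look2.py <<'E'
from go import *
import pickle
S={c:bot.snapshot(c) for c in("side","top")}; pickle.dump(S,open("S7.pkl","wb"))
st=bot.state(); p=st["tool_pos"]; r=rot(st["tool_rot"]); print(st["time"],p,st["ft_force"])
a=go(p,ins(.075)); a=go(MOUTH+N*(LT+25),ins(.075),a)
for n,P in(("big_key_tip",p+r.apply([0,0,LT])),("socket_mouth",MOUTH),("big_key_handle",p+r.apply([0,0,-16.2]))):
    for c in S: print(n,c,[(np.round(x["position"],1).tolist(),round(x["confidence"],2)) for x in bot.spot_point(n,c)[:2]],"pred",np.round(proj(S[c],P),1))
E
python3 look2.py
```

```text
24.2333 [496.11363651  54.95789548 156.77938687] [-0.14934041 -0.05734599 -0.91429107]
lin [0. 0. 0.] turn [ 0.005 -0.001  0.001] rows 0 1
lin [ 30.3 -33.1  10.7] turn [0. 0. 0.] rows 2 0
big_key_tip side [] pred [[266.3 216.2]]
big_key_tip top [([235.3, 219.3], 0.66), ([247.1, 190.3], 0.49)] pred [[235.4 219. ]]
socket_mouth side [([270.8, 225.6], 0.46)] pred [[269.3 225.1]]
socket_mouth top [([250.4, 226.5], 0.45)] pred [[250.6 223.7]]
big_key_handle side [([240.4, 320.0], 0.51)] pred [[295.5 175. ]]
big_key_handle top [([238.7, 240.2], 0.72)] pred [[237.  238.5]]
```

move_arm:
  targets:
    - {"linear": [0.015,-0.0165,0.005],"twist": [0,0,0]}
    - {"linear": [0.0153,-0.0166,0.0057],"twist": [-0.002,0,0]}
    - {"linear": [0,0,0],"twist": [0,0,0]}
    - {"linear": [0,0,0],"twist": [0,0,0]}
    - {"linear": [0,0,0],"twist": [0,0,0]}
    - {"linear": [0,0,0],"twist": [0,0,0]}

```text
time: 25.03
tool_pos: [480.0, 22.9, 133.4]
tool_rot: [0.257, -0.051, 0.964, 0.035]
ft_force: [-0.0, 0.0, -0.1]
width: 14.7
finger_force: 59.5
```

```bash
cat >> look2.py <<'E'
s=S["side"]; g=s["img"].astype(int)
for d in(40,60,75,84,88,92):
    q=proj(s,p+r.apply([0,0,d]))[0]; row=int(round(q[1])); c=int(round(q[0])); print(d,np.round(q,1),row,g[row,c-10:c+11].mean(1).astype(int).tolist())
im=np.hstack([cv2.resize(S[c]["img"][y:y+66,x:x+66,::-1],None,fx=6,fy=6,interpolation=cv2.INTER_CUBIC) for c,x,y in(("side",235,190),("top",220,190))])
cv2.imwrite("pics/p7.png",im)
E
python3 look2.py
```

```text
25.1333 [479.93194055  22.97804284 133.36128849] [-0.33896865 -0.03080931 -1.7444346 ]
lin [0. 0. 0.] turn [0.006 0.001 0.002] rows 0 1
lin [ 2.2 -2.3  1.2] turn [0. 0. 0.] rows 1 0
big_key_tip side [([275.8, 218.4], 0.86)] pred [[275.2 216.3]]
big_key_tip top [([246.8, 227.2], 0.61)] pred [[250.  227.4]]
socket_mouth side [([269.4, 222.2], 0.5)] pred [[269.3 225.1]]
socket_mouth top [] pred [[250.6 223.7]]
big_key_handle side [([307.5, 178.9], 0.9)] pred [[303.6 177.2]]
big_key_handle top [([161.4, 211.4], 0.67), ([253.8, 247.1], 0.55)] pred [[253.3 247.5]]
40 [287.7 199.1] 199 [205, 206, 206, 206, 207, 204, 201, 194, 200, 202, 189, 168, 147, 141, 180, 201, 204, 204, 203, 204, 204]
60 [282.3 206.5] 207 [201, 201, 202, 203, 204, 204, 204, 203, 203, 197, 186, 169, 149, 134, 173, 199, 202, 201, 202, 203, 204]
75 [278.3 212. ] 212 [202, 204, 205, 205, 205, 204, 205, 205, 202, 195, 186, 171, 155, 142, 158, 187, 199, 201, 201, 201, 202]
84 [275.9 215.3] 215 [200, 201, 202, 202, 204, 206, 206, 206, 200, 192, 181, 168, 153, 138, 157, 191, 203, 204, 205, 204, 204]
88 [274.9 216.7] 217 [101, 106, 125, 162, 193, 203, 204, 185, 192, 203, 184, 165, 148, 149, 184, 203, 204, 205, 204, 205, 205]
92 [273.8 218.1] 218 [96, 120, 145, 156, 150, 149, 169, 194, 201, 202, 203, 198, 181, 163, 185, 203, 205, 205, 204, 204, 204]
```

move_arm:
  targets:
    - {"linear": [0.0022,-0.0023,0.008],"twist": [-0.003,0,0]}
    - {"linear": [0,0,0.008],"twist": [0,0,0]}
    - {"linear": [0,0,0],"twist": [0,0,0]}
    - {"linear": [0,0,0],"twist": [0,0,0]}
    - {"linear": [0,0,0],"twist": [0,0,0]}

```text
time: 25.85
tool_pos: [485.2, 21.7, 117.6]
tool_rot: [0.256, -0.051, 0.965, 0.037]
ft_force: [-0.5, -0.1, -0.3]
width: 14.6
finger_force: 59.5
```

```bash
python3 look2.py
```

```text
25.95 [485.32330276  21.67187296 117.85983535] [ 0.10142479  0.07703142 -2.32050036]
lin [0. 0. 0.] turn [ 0.009 -0.001  0.001] rows 0 1
lin [ -1.    0.2 -14.7] turn [0. 0. 0.] rows 1 0
big_key_tip side [([274.1, 222.3], 0.71), ([299.1, 174.3], 0.38)] pred [[272.4 221.9]]
big_key_tip top [([251.9, 226.1], 0.73)] pred [[250.7 225.8]]
socket_mouth side [([269.0, 225.6], 0.45)] pred [[269.3 225.1]]
socket_mouth top [([249.8, 222.8], 0.36)] pred [[250.6 223.7]]
big_key_handle side [([301.4, 185.5], 0.91)] pred [[300.2 183.5]]
big_key_handle top [([256.1, 246.0], 0.66)] pred [[254.1 245.3]]
40 [284.6 205. ] 205 [198, 199, 201, 203, 204, 204, 203, 192, 196, 202, 192, 172, 149, 142, 178, 200, 202, 202, 203, 204, 206]
60 [279.3 212.3] 212 [204, 204, 204, 205, 204, 205, 203, 201, 201, 202, 197, 185, 167, 148, 140, 176, 200, 201, 201, 202, 203]
75 [275.4 217.7] 218 [120, 145, 156, 150, 149, 169, 195, 199, 202, 199, 189, 175, 157, 142, 146, 185, 203, 204, 204, 205, 205]
84 [273.1 220.9] 221 [97, 200, 213, 147, 117, 132, 158, 181, 200, 197, 184, 170, 154, 142, 144, 185, 206, 206, 193, 178, 178]
88 [272.1 222.4] 222 [97, 98, 148, 175, 150, 148, 176, 199, 202, 172, 171, 174, 158, 143, 115, 91, 96, 136, 128, 94, 89]
92 [271.1 223.8] 224 [84, 93, 98, 103, 146, 179, 160, 135, 166, 203, 221, 220, 212, 170, 142, 122, 87, 73, 72, 73, 72]
```

View pics/p7.png

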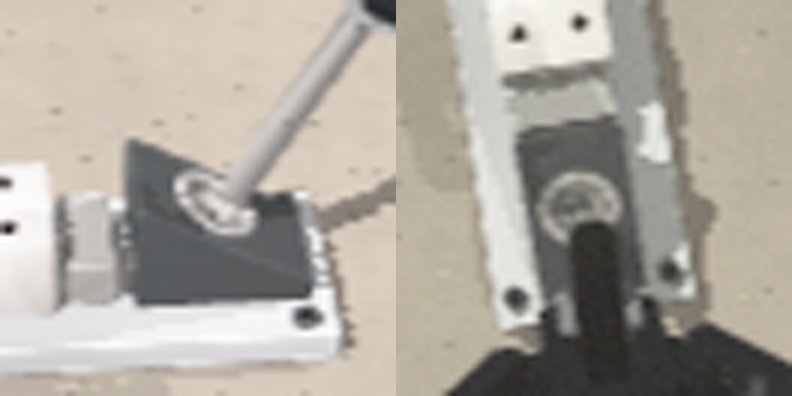

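Side view (left): tip at about (237,195), ring centre about (213,202), so the key is roughly 2 mm too far downslope. The top view shows the bar's line consistent with the ring. I shift it upslope and feel my way down.

move_arm:
  targets:
    - {"linear": [-0.0018,0.0002,0.004],"twist": [0.006,0,0]}
    - {"linear": [0,0,0.004],"twist": [0,0,0]}
    - {"linear": [0,0,0],"twist": [0,0,0]}
    - {"linear": [0,0,0],"twist": [0,0,0]}

```text
time: 26.58
tool_pos: [490.8, 22.9, 111.3]
tool_rot: [0.256, -0.05, 0.965, 0.034]
ft_force: [0.5, -0.5, -1.2]
width: 14.9
finger_force: 59.5
```

move_arm:
  targets:
    - {"linear": [0,0,0.0015],"twist": [0,0,0]}
    - {"linear": [0,0,0],"twist": [0,0,0]}
    - {"linear": [0,0,0.0015],"twist": [0,0,0]}
    - {"linear": [0,0,0],"twist": [0,0,0]}

```text
time: 26.92
tool_pos: [492.6, 23.0, 109.0]
tool_rot: [0.257, -0.05, 0.965, 0.034]
ft_force: [0.5, 1.0, -1.1]
width: 14.7
finger_force: 59.4
```

```bash
cat > st.py <<'E'
from go import *
st=bot.state(); p=st["tool_pos"]; r=rot(st["tool_rot"]); t=p+r.apply([0,0,LT])-MOUTH
I=ins(.075)
print("t",st["time"],"tip rel mouth in tool axes",np.round(I.inv().apply(t),1),"F tool",np.round(r.inv().apply(st["ft_force"]),1),"M",np.round(r.inv().apply(st["torque"]),2),"rot err",np.round((I.inv()*r).as_rotvec(),3),"w",round(st["width"],1),"j6",round(st["joints"][5],2))
E
python3 st.py
```

```text
t 26.9167 tip rel mouth in tool axes [-1.   0.2  1.1] F tool [0.1 0.8 1.3] M [-0.07  0.21 -0.  ] rot err [-0.003  0.    -0.001] w 14.7 j6 -2.58
```

move_arm:
  targets:
    - {"linear": [0,0,0.0015],"twist": [0,0,0]}
    - {"linear": [0,0,0],"twist": [0,0,0]}
    - {"linear": [0,0,0.001],"twist": [0,0,0]}
    - {"linear": [0,0,0],"twist": [0,0,0]}
    - {"linear": [0,0,0],"twist": [0,0,0]}

```text
time: 27.33
tool_pos: [493.8, 23.2, 106.9]
tool_rot: [0.256, -0.05, 0.965, 0.034]
ft_force: [1.6, 1.1, -1.0]
width: 15.2
finger_force: 59.5
```

```bash
echo 'print(np.round(st["joints"],2))' >> st.py; python3 st.py
```

```text
t 27.3333 tip rel mouth in tool axes [-0.9  0.2  3.5] F tool [-0.9  0.9  1.7] M [-0.09  0.04 -0.06] rot err [-0.003  0.001 -0.001] w 15.2 j6 -2.6
[-0.17  0.22  2.26  0.81  0.24 -2.6 ]
```

move_arm:
  targets:
    - {"linear": [0,0,0.0015],"twist": [0,0,0]}
    - {"linear": [0,0,0],"twist": [0,0,0]}
    - {"linear": [0,0,0.0015],"twist": [0,0,0]}
    - {"linear": [0,0,0],"twist": [0,0,0]}
    - {"linear": [0,0,0],"twist": [0,0,0]}

```text
time: 27.75
tool_pos: [495.2, 23.5, 104.2]
tool_rot: [0.256, -0.05, 0.965, 0.034]
ft_force: [2.0, -0.1, -0.9]
width: 14.6
finger_force: 59.5
```

```bash
python3 st.py
```

```text
t 27.75 tip rel mouth in tool axes [-0.8  0.2  6.6] F tool [-1.2 -0.3  1.7] M [-0.07 -0.07 -0.03] rot err [-0.003  0.001 -0.001] w 14.6 j6 -2.62
[-0.17  0.22  2.26  0.84  0.23 -2.62]
```

move_arm:
  targets:
    - {"linear": [0,0,0.0015],"twist": [0,0,0]}
    - {"linear": [0,0,0.0015],"twist": [0,0,0]}
    - {"linear": [0,0,0],"twist": [0,0,0]}
    - {"linear": [0,0,0],"twist": [0,0,0]}

```text
time: 28.08
tool_pos: [496.6, 23.7, 101.5]
tool_rot: [0.256, -0.05, 0.965, 0.034]
ft_force: [2.2, 0.4, -1.2]
width: 14.8
finger_force: 59.5
```

```bash
python3 st.py
```

```text
t 28.0833 tip rel mouth in tool axes [-0.7  0.2  9.6] F tool [-1.3  0.1  2.1] M [-0.08 -0.16 -0.01] rot err [-0.003  0.001 -0.001] w 14.8 j6 -2.65
[-0.17  0.23  2.26  0.86  0.23 -2.65]
```

move_arm:
  targets:
    - {"linear": [0,0,0.001],"twist": [0,0,0.012]}
    - {"linear": [0,0,0.001],"twist": [0,0,0.012]}
    - {"linear": [0,0,0],"twist": [0,0,0]}
    - {"linear": [0,0,0],"twist": [0,0,0]}

```text
time: 28.42
tool_pos: [497.4, 23.9, 100.1]
tool_rot: [0.256, -0.038, 0.965, 0.037]
ft_force: [-0.4, -0.3, 4.5]
width: 14.9
finger_force: 60.3
```

```bash
python3 st.py
```

```text
t 28.4167 tip rel mouth in tool axes [-0.7  0.2 11.3] F tool [-1.9 -0.  -4.1] M [-0.   -0.17 -0.03] rot err [-0.003  0.     0.024] w 14.9 j6 -2.64
[-0.17  0.24  2.27  0.88  0.22 -2.64]
```

move_arm:
  targets:
    - {"linear": [0,0,0.001],"twist": [0,0,0]}
    - {"linear": [0,0,0.001],"twist": [0,0,0]}
    - {"linear": [0,0,0],"twist": [0,0,0]}

```text
time: 28.67
tool_pos: [497.8, 24.0, 99.6]
tool_rot: [0.257, -0.038, 0.965, 0.037]
ft_force: [-12.8, -2.4, 24.9]
width: 15.1
finger_force: 63.8
```

```bash
python3 st.py
```

```text
t 28.6667 tip rel mouth in tool axes [-0.9  0.3 11.9] F tool [ -1.2   0.1 -28. ] M [ 0.01 -0.12 -0.  ] rot err [-0.002 -0.002  0.024] w 15.1 j6 -2.66
[-0.16  0.24  2.27  0.9   0.22 -2.66]
```

move_arm:
  targets:
    - {"linear": [0,0,-0.001],"twist": [0,0,0]}
    - {"linear": [0,0,0],"twist": [0,0,0.03]}
    - {"linear": [0,0,0],"twist": [0,0,0.05]}
    - {"linear": [0,0,0],"twist": [0,0,0.05]}
    - {"linear": [0,0,0],"twist": [0,0,0.05]}
    - {"linear": [0,0,0],"twist": [0,0,0.05]}
    - {"linear": [0,0,0],"twist": [0,0,0.05]}
    - {"linear": [0,0,0],"twist": [0,0,0.05]}
    - {"linear": [0,0,0],"twist": [0,0,0]}

```text
time: 29.42
tool_pos: [497.8, 23.6, 99.9]
tool_rot: [0.247, 0.122, 0.958, 0.078]
ft_force: [-6.7, -2.6, 14.7]
width: 14.7
finger_force: 61.9
```

```bash
python3 st.py
```

```text
t 29.4167 tip rel mouth in tool axes [-1.1 -0.3 11.6] F tool [ -1.7  -0.7 -16.3] M [ 0.24 -0.17 -0.08] rot err [-0.002 -0.001  0.356] w 14.7 j6 -2.32
[-0.17  0.24  2.27  0.89  0.22 -2.32]
```

move_arm:
  targets:
    - {"linear": [0,0,0],"twist": [0,0,0.06]}
    - {"linear": [0,0,0],"twist": [0,0,0.06]}
    - {"linear": [0,0,0],"twist": [0,0,0.06]}
    - {"linear": [0,0,0],"twist": [0,0,0.06]}
    - {"linear": [0,0,0],"twist": [0,0,0.06]}
    - {"linear": [0,0,0],"twist": [0,0,0.06]}
    - {"linear": [0,0,0],"twist": [0,0,0.06]}
    - {"linear": [0,0,0],"twist": [0,0,0.06]}
    - {"linear": [0,0,0],"twist": [0,0,0]}
    - {"linear": [0,0,0],"twist": [0,0,0]}

```text
time: 30.25
tool_pos: [497.6, 23.1, 99.7]
tool_rot: [0.222, 0.345, 0.902, 0.134]
ft_force: [-8.3, -4.4, 14.1]
width: 14.8
finger_force: 62.0
```

```bash
python3 st.py
```

```text
t 30.25 tip rel mouth in tool axes [-0.8 -0.8 11.6] F tool [ -1.8  -2.3 -16.7] M [ 0.57 -0.43 -0.08] rot err [-0.001 -0.     0.834] w 14.8 j6 -1.84
[-0.17  0.24  2.27  0.89  0.22 -1.84]
```

move_arm:
  targets:
    - {"linear": [0,0,0],"twist": [0,0,0.06]}
    - {"linear": [0,0,0],"twist": [0,0,0.06]}
    - {"linear": [0,0,0],"twist": [0,0,0.06]}
    - {"linear": [0,0,0],"twist": [0,0,0.06]}
    - {"linear": [0,0,0],"twist": [0,0,0.04]}
    - {"linear": [0,0,0],"twist": [0,0,0]}
    - {"linear": [0,0,0],"twist": [0,0,0]}

```text
time: 30.83
tool_pos: [497.3, 22.9, 99.6]
tool_rot: [0.201, 0.468, 0.845, 0.164]
ft_force: [-9.6, -5.9, 14.6]
width: 14.9
finger_force: 62.0
```

```bash
python3 st.py
```

```text
t 30.8333 tip rel mouth in tool axes [-0.4 -0.9 11.6] F tool [ -3.1  -3.2 -17.9] M [ 0.69 -0.63 -0.1 ] rot err [-1.000e-03 -0.000e+00  1.114e+00] w 14.9 j6 -1.56
[-0.17  0.24  2.27  0.89  0.22 -1.56]
```

move_arm:
  targets:
    - {"linear": [0,0,0],"twist": [0,0,0.05]}
    - {"linear": [0,0,0],"twist": [0,0,0.05]}
    - {"linear": [0,0,0],"twist": [0,0,0.05]}
    - {"linear": [0,0,0],"twist": [0,0,0]}
    - {"linear": [0,0,0],"twist": [0,0,0]}

```text
time: 31.25
tool_pos: [497.1, 22.9, 99.5]
tool_rot: [0.188, 0.53, 0.808, 0.178]
ft_force: [-9.3, -4.8, 14.1]
width: 15.3
finger_force: 62.0
```

```bash
python3 st.py
```

```text
t 31.25 tip rel mouth in tool axes [-0.1 -1.  11.6] F tool [ -2.6  -2.2 -17.2] M [ 0.7  -0.77 -0.06] rot err [-0.     0.     1.264] w 15.3 j6 -1.41
[-0.17  0.24  2.27  0.89  0.22 -1.41]
```

move_arm:
  targets:
    - {"linear": [0,0,0],"twist": [0,0,0.04]}
    - {"linear": [0,0,0],"twist": [0,0,0.04]}
    - {"linear": [0,0,0],"twist": [0,0,0]}
    - {"linear": [0,0,0],"twist": [0,0,0]}

```text
time: 31.58
tool_pos: [497.1, 22.9, 99.4]
tool_rot: [0.181, 0.562, 0.786, 0.185]
ft_force: [-9.1, -5.4, 14.4]
width: 15.0
finger_force: 62.0
```

```bash
python3 st.py; python3 - <<'E'
from fit import *
from go import *
S=[bot.snapshot("side")]
# jaw/block gap seen from the side at z=22, near the +y face: intensity along fixture x
for y,z in((15,30),(0,30),(10,28)):
    P=toW(np.c_[np.arange(4,36),np.full(32,y),np.full(32,z)]); print(y,z,samp(S[0]["img"].astype(np.float32).mean(2),proj(S[0],P)).astype(int).tolist())
st=bot.state(); print(rot(st["tool_rot"]).inv().apply(st["torque"]))
E
```

```text
t 31.5833 tip rel mouth in tool axes [-0.1 -1.  11.6] F tool [ -3.5  -1.9 -17.4] M [ 0.66 -0.84 -0.06] rot err [-0.     0.     1.344] w 15.0 j6 -1.33
[-0.17  0.24  2.27  0.89  0.22 -1.33]
15 30 [172, 184, 193, 193, 195, 195, 195, 194, 195, 197, 191, 180, 158, 137, 145, 180, 212, 226, 234, 231, 231, 233, 235, 235, 234, 233, 233, 234, 235, 236, 238, 239]
0 30 [193, 202, 195, 193, 195, 194, 193, 180, 163, 137, 117, 109, 113, 149, 198, 238, 249, 255, 253, 252, 252, 252, 252, 252, 253, 250, 246, 239, 232, 233, 233, 242]
10 28 [182, 192, 196, 194, 196, 195, 189, 177, 153, 133, 124, 126, 123, 130, 157, 192, 220, 231, 237, 234, 235, 236, 237, 237, 236, 236, 236, 236, 238, 239, 240, 241]
[ 0.64625188 -0.87049162 -0.04009026]
```

```bash
python3 - <<'E'
from fit import *
from go import *
import pickle
A=pickle.load(open("S7.pkl","rb")); B={c:bot.snapshot(c) for c in("side","top")}; pickle.dump(B,open("S8.pkl","wb"))
O=pickle.load(open("S0.pkl","rb"))
for c,ys in(("side",(0,8,15)),("top",(-8,0,8))):
  for y in ys:
    P=toW(np.c_[np.arange(-6,40,1.5),np.full(31,y),np.full(31,30)])
    for n,s in(("orig",O),("pre",A),("now",B)): print(c,y,n,samp(s[c]["img"].astype(np.float32).mean(2),proj(s[c],P)).astype(int).tolist())
for i in range(4):
    bot.snapshot("top"); st=bot.state(); print(np.round(rot(st["tool_rot"]).inv().apply(st["torque"]),3),st["time"])
E
```

```text
side 0 orig [164, 123, 114, 154, 188, 196, 194, 194, 195, 196, 195, 194, 199, 203, 211, 223, 240, 246, 243, 243, 243, 243, 243, 244, 239, 202, 159, 164, 166, 166, 166]
side 0 pre [164, 123, 114, 154, 188, 196, 194, 195, 195, 196, 195, 187, 167, 134, 126, 150, 201, 237, 246, 244, 245, 246, 245, 244, 237, 224, 226, 235, 243, 247, 248]
side 0 now [184, 195, 187, 162, 119, 130, 173, 201, 196, 194, 194, 186, 164, 126, 110, 127, 198, 246, 255, 252, 252, 252, 252, 252, 247, 233, 233, 240, 249, 252, 253]
side 8 orig [149, 138, 119, 148, 181, 197, 194, 194, 195, 195, 194, 194, 189, 181, 177, 196, 218, 228, 226, 227, 227, 227, 226, 232, 231, 207, 161, 158, 164, 163, 163]
side 8 pre [149, 138, 119, 148, 181, 197, 194, 195, 195, 196, 194, 179, 134, 98, 103, 131, 185, 228, 237, 238, 239, 242, 244, 244, 244, 245, 246, 247, 248, 248, 247]
side 8 now [176, 194, 179, 152, 116, 115, 150, 185, 197, 194, 194, 184, 151, 118, 112, 118, 164, 218, 238, 241, 241, 243, 245, 245, 246, 246, 246, 247, 249, 249, 249]
side 15 orig [119, 110, 135, 171, 191, 187, 187, 188, 191, 194, 194, 196, 190, 174, 173, 203, 231
[... 1311 characters left out ...]
 115, 109, 112, 110, 167, 234, 241, 236, 237, 237, 235, 236, 236, 236, 235, 235, 235]
top 8 orig [99, 94, 83, 125, 169, 167, 167, 166, 166, 167, 167, 162, 166, 182, 192, 192, 193, 193, 193, 193, 194, 194, 192, 191, 197, 206, 219, 197, 161, 146, 139]
top 8 pre [99, 98, 88, 133, 177, 175, 174, 174, 174, 175, 175, 158, 138, 130, 116, 108, 114, 133, 159, 196, 219, 222, 221, 222, 225, 223, 212, 196, 194, 204, 221]
top 8 now [113, 124, 109, 110, 106, 86, 114, 163, 173, 173, 172, 178, 166, 131, 109, 112, 97, 115, 171, 219, 236, 238, 237, 236, 238, 237, 228, 214, 211, 218, 230]
[ 0.673 -0.877 -0.098] 31.7833
[ 0.638 -0.853 -0.05 ] 31.8333
[ 0.683 -0.866 -0.038] 31.8833
[ 0.673 -0.856 -0.088] 31.9333
```

move_arm:
  targets:
    - {"linear": [0,0,0],"twist": [0,0,0.04]}
    - {"linear": [0,0,0],"twist": [0,0,0]}
    - {"linear": [0,0,0],"twist": [0,0,0]}

```text
time: 32.18
tool_pos: [497.0, 22.9, 99.4]
tool_rot: [0.177, 0.577, 0.774, 0.189]
ft_force: [-9.0, -5.7, 14.2]
width: 14.8
finger_force: 62.0
```

```bash
python3 st.py
```

```text
t 32.1833 tip rel mouth in tool axes [ 0.  -1.  11.6] F tool [ -3.9  -1.9 -17.2] M [ 0.69 -0.91 -0.11] rot err [-0.     0.     1.384] w 14.8 j6 -1.29
[-0.17  0.24  2.27  0.89  0.22 -1.29]
```

Turned to about 1.4 rad with the jaw shut. I now release and retreat along the key's axis.

move_arm:
  targets:
    - {"linear": [0,0,0],"twist": [0,0,0]}
    - {"linear": [0,0,0],"twist": [0,0,0]}
    - {"linear": [0,0,0],"twist": [0,0,0]}
    - {"linear": [0,0,0],"twist": [0,0,0]}
    - {"linear": [0,0,0],"twist": [0,0,0]}
  fingers: -0.2

```text
time: 32.6
tool_pos: [497.8, 24.2, 98.7]
tool_rot: [0.175, 0.577, 0.775, 0.19]
ft_force: [0.7, 0.7, 0.8]
width: 51.6
finger_force: 0.0
```

move_arm:
  targets:
    - {"linear": [0,0,-0.008],"twist": [0,0,0]}
    - {"linear": [0,0,-0.015],"twist": [0,0,0]}
    - {"linear": [0,0,-0.02],"twist": [0,0,0]}
    - {"linear": [0,0,-0.02],"twist": [0,0,0]}
    - {"linear": [0,0,0],"twist": [0,0,0]}
    - {"linear": [0,0,0],"twist": [0,0,0]}

```text
time: 33.1
tool_pos: [467.4, 18.2, 154.4]
tool_rot: [0.177, 0.577, 0.775, 0.19]
ft_force: [-0.7, -0.8, -0.6]
width: 51.3
finger_force: 0.0
```

```bash
cat > fin.py <<'E'
from go import *
import pickle
S={c:bot.snapshot(c) for c in("side","top")}; pickle.dump(S,open("S9.pkl","wb")); st=bot.state(); print(st["time"],st["tool_pos"],st["joints"],st["ft_force"],st["width"])
H=toW([-35.2,-1.1,34.3])+N*(103-14); print("expected handle",H)
R0={}
for n,P in(("big_key_handle",H),("block_centre",toW([34,-.2,27])),("small_key_handle",[593,251,94])):
    R0[n]=[]
    for c in S:
        l=bot.spot_point(n,c)[:2]; print(n,c,[(np.round(x["position"],1).tolist(),round(x["confidence"],2)) for x in l],"pred",np.round(proj(S[c],P),1).tolist())
        if l: R0[n].append(ray(S[c],l[0]["position"]))
    if len(R0[n])==2: print(tri(R0[n]))
E
python3 fin.py
```

```text
33.2 [467.13143313  18.41608573 153.20388104] [-0.2028108   0.07574169  2.23719187  0.52408547  0.3859718  -0.93716892] [ 0.14150016 -0.05587045 -0.1911701 ] 51.06283286026614
expected handle [490.1388896   22.68382989 111.37626094]
big_key_handle side [([294.4, 192.7], 0.87)] pred [[292.9, 192.8]]
big_key_handle top [([252.6, 241.5], 0.79)] pred [[253.1, 239.9]]
(array([487.04248313,  23.73465341, 112.43044349]), [0.3, 0.3])
block_centre side [([238.7, 231.2], 0.73)] pred [[235.4, 230.0]]
block_centre top [([247.3, 194.8], 0.72)] pred [[245.4, 195.5]]
(array([600.15237636,  39.26783097,  21.61394828]), [4.3, 4.3])
small_key_handle side [([218.6, 279.3], 0.81)] pred [[222.3, 282.3]]
small_key_handle top [([153.4, 193.7], 0.67), ([303.3, 160.3], 0.51)] pred [[150.9, 193.8]]
(array([596.52014264, 245.64581296,  93.8273824 ]), [3.1, 3.1])
```

The handle is where I expect it, but the depth reads about 2 mm short, which is within my measurement error. I'll check and secure it by pressing gently on the handle's top with shut fingers.

move_arm:
  targets:
    - {"linear": [0,0,0],"twist": [0,0,0]}
    - {"linear": [0,0,0],"twist": [0,0,0]}
    - {"linear": [0,0,0],"twist": [0,0,0]}
    - {"linear": [0,0,0],"twist": [0,0,0]}
    - {"linear": [0,0,0],"twist": [0,0,0]}
    - {"linear": [0,0,0.015],"twist": [0,0,0]}
    - {"linear": [0,0,0.015],"twist": [0,0,0]}
    - {"linear": [0,0,0],"twist": [0,0,0]}
    - {"linear": [0,0,0],"twist": [0,0,0]}
    - {"linear": [0,0,0],"twist": [0,0,0]}
  fingers: 1

```text
time: 34.33
tool_pos: [481.4, 21.1, 127.7]
tool_rot: [0.175, 0.577, 0.775, 0.19]
ft_force: [0.1, 0.2, -0.1]
width: -0.0
finger_force: 0.0
```

```bash
cat > st2.py <<'E'
from go import *
st=bot.state(); p=st["tool_pos"]; r=rot(st["tool_rot"]); I=ins(0)
print(round(st["time"],2),"TCP above mouth (x,y,up)",np.round(I.inv().apply(p-MOUTH)*[1,1,-1],1),"F",np.round(r.inv().apply(st["ft_force"]),1),"w",round(st["width"],1),np.round(st["joints"],2))
E
python3 st2.py
```

```text
34.33 TCP above mouth (x,y,up) [ -0.5   0.  107.6] F [0.1 0.1 0.1] w -0.0 [-0.18  0.15  2.25  0.65  0.3  -1.06]
```

move_arm:
  targets:
    - {"linear": [0,0,0.003],"twist": [0,0,0]}
    - {"linear": [0,0,0.002],"twist": [0,0,0]}
    - {"linear": [0,0,0],"twist": [0,0,0]}
    - {"linear": [0,0,0],"twist": [0,0,0]}

```text
time: 34.67
tool_pos: [484.2, 21.5, 123.4]
tool_rot: [0.176, 0.577, 0.775, 0.19]
ft_force: [0.2, -0.4, 0.5]
width: -0.1
finger_force: 0.0
```

move_arm:
  targets:
    - {"linear": [0,0,0.001],"twist": [0,0,0]}
    - {"linear": [0,0,0],"twist": [0,0,0]}
    - {"linear": [0,0,0.001],"twist": [0,0,0]}
    - {"linear": [0,0,0],"twist": [0,0,0]}

```text
time: 35.0
tool_pos: [485.2, 21.7, 121.5]
tool_rot: [0.176, 0.577, 0.775, 0.19]
ft_force: [-0.0, 0.1, -0.3]
width: -0.3
finger_force: 0.0
```

```bash
python3 st2.py
```

```text
35.0 TCP above mouth (x,y,up) [-7.000e-01 -1.000e-01  1.003e+02] F [ 0.1 -0.2  0.2] w -0.3 [-0.18  0.17  2.26  0.69  0.28 -1.1 ]
```

move_arm:
  targets:
    - {"linear": [0,0,0.001],"twist": [0,0,0]}
    - {"linear": [0,0,0],"twist": [0,0,0]}
    - {"linear": [0,0,0],"twist": [0,0,0]}

```text
time: 35.25
tool_pos: [485.9, 21.6, 121.2]
tool_rot: [0.176, 0.577, 0.775, 0.19]
ft_force: [-2.7, -1.6, 7.3]
width: -0.1
finger_force: 3.7
```

```bash
python3 st2.py
```

```text
35.25 TCP above mouth (x,y,up) [-1.1 -0.3 99.7] F [-1.2  1.  -7.8] w -0.1 [-0.18  0.17  2.26  0.7   0.28 -1.1 ]
```

move_arm:
  targets:
    - {"linear": [0,0,0.001],"twist": [0,0,0]}
    - {"linear": [0,0,0],"twist": [0,0,0]}
    - {"linear": [0,0,0],"twist": [0,0,0]}

```text
time: 35.5
tool_pos: [486.5, 21.5, 121.1]
tool_rot: [0.177, 0.577, 0.774, 0.19]
ft_force: [-8.4, -2.5, 16.2]
width: 0.0
finger_force: 9.3
```

```bash
python3 st2.py
```

```text
35.5 TCP above mouth (x,y,up) [-1.6 -0.5 99.3] F [ -1.    0.5 -18.4] w 0.0 [-0.18  0.17  2.26  0.7   0.28 -1.11]
```

move_arm:
  targets:
    - {"linear": [0,0,0.001],"twist": [0,0,0]}
    - {"linear": [0,0,0],"twist": [0,0,0]}
    - {"linear": [0,0,0],"twist": [0,0,0]}

```text
time: 35.75
tool_pos: [487.1, 21.5, 121.1]
tool_rot: [0.178, 0.577, 0.774, 0.191]
ft_force: [-14.8, -3.3, 26.6]
width: 0.4
finger_force: 15.2
```

```bash
python3 st2.py
```

```text
35.75 TCP above mouth (x,y,up) [-2.1 -0.6 99. ] F [ -0.7   0.2 -30.6] w 0.4 [-0.18  0.17  2.26  0.71  0.27 -1.11]
```

Contact is solid: 30 N on the axis does not move the key. The 2.6 mm offset matches the mouth appearing about 1.2 px higher in the side picture than I assumed, so the key is on the floor. I retreat and do a last check.

move_arm:
  targets:
    - {"linear": [0,0,-0.003],"twist": [0,0,0]}
    - {"linear": [0,0,-0.01],"twist": [0,0,0]}
    - {"linear": [0,0,-0.03],"twist": [0,0,0]}
    - {"linear": [0,0,-0.03],"twist": [0,0,0]}
    - {"linear": [0,0,-0.02],"twist": [0,0,0]}
    - {"linear": [0,0,0],"twist": [0,0,0]}
    - {"linear": [0,0,0],"twist": [0,0,0]}

```text
time: 36.33
tool_pos: [441.4, 13.2, 200.7]
tool_rot: [0.177, 0.577, 0.774, 0.19]
ft_force: [-0.3, -0.5, -0.4]
width: 0.2
finger_force: 0.0
```

```bash
python3 fin.py; python3 - <<'E'
from fit import *
from go import *
import pickle
S=pickle.load(open("S9.pkl","rb")); w=toW([34,-.2,0]); B=[((a[0],a[1],42),(b[0],b[1],42)) for a,b in MODELS["block"]]
p,e,k=fit([S["top"]],[B[0],B[2],B[3]],(w[0],w[1],.177),rng=3); print("block",np.round(p,3),toF([p[0],p[1],0]),e,k)
for y in(-8,0,8,15):
    P=toW(np.c_[np.arange(6,24),np.full(18,y),np.full(18,30)]); print(y,[samp(S[c]["img"].astype(np.float32).mean(2),proj(S[c],P)).astype(int).tolist() for c in S])
E
```

```text
36.4333 [440.8810104   13.59164956 198.83294232] [-0.24172141 -0.05439576  2.19682994  0.40344388  0.55291306 -0.82904007] [ 0.03805513 -0.3396486  -0.23100747] 0.05782331730802385
expected handle [490.1388896   22.68382989 111.37626094]
big_key_handle side [([297.2, 194.0], 0.92)] pred [[292.9, 192.8]]
big_key_handle top [([256.4, 242.2], 0.91)] pred [[253.1, 239.9]]
(array([483.68520225,  15.95405029, 104.78350513]), [2.1, 2.1])
block_centre side [([238.7, 231.3], 0.75)] pred [[235.4, 230.0]]
block_centre top [([245.2, 192.9], 0.82)] pred [[245.4, 195.5]]
(array([601.65714035,  44.16819384,  25.8944857 ]), [6.6, 6.6])
small_key_handle side [([221.2, 281.2], 0.87), ([242.3, 322.6], 0.3)] pred [[222.3, 282.3]]
small_key_handle top [([151.5, 197.3], 0.7)] pred [[150.9, 193.8]]
(array([590.12152098, 249.5456941 ,  93.94960354]), [4.8, 4.8])
block [6.01934e+02 4.36770e+01 1.59000e-01] [34.04465952 -0.11955336  0.        ] 0.05886746638483376 75
-8 [[193, 194, 195, 198, 195, 187, 168, 143, 123, 118, 134, 173, 213, 241, 250, 255, 252, 252], [173, 172, 172, 171, 175, 175, 159, 138, 121, 120, 123, 116, 108, 119, 144, 179, 206, 222]]
0 [[195, 194, 195, 194, 193, 179, 163, 136, 116, 110, 117, 154, 201, 240, 249, 255, 253, 252], [170, 171, 171, 173, 172, 164, 154, 139, 122, 111, 111, 119, 125, 121, 135, 174, 216, 242]]
8 [[197, 194, 196, 194, 189, 175, 151, 126, 112, 112, 113, 129, 164, 201, 227, 238, 243, 240], [173, 170, 170, 168, 172, 177, 166, 142, 118, 106, 106, 103, 95, 104, 134, 171, 207, 224]]
15 [[193, 194, 195, 195, 195, 194, 195, 197, 191, 181, 159, 137, 145, 180, 212, 225, 233, 231], [171, 171, 169, 171, 172, 166, 158, 144, 127, 114, 107, 110, 118, 119, 131, 168, 210, 242]]
```

```bash
python3 -c "
from rig import bot
print(bot.hand_in())"
```

```text
the job is handed in; nothing more can be done
None
```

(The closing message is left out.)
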